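# Roll a spare roller up the inspection track and move its ticket

## Robot

A 6-joint arm with a two-finger parallel gripper is mounted at the origin on the work surface. World frame = base frame: x ahead of the robot, y to its left, z up, the work surface at z = 0. Lengths are in m, angles in rad, forces in N, time in s.
With the tool pointing down it reaches from about 0.25 to 0.775 m from the base axis. Payload 4 kg.
Tool frame: the origin (TCP) lies at the very end of the fingers, on their centre line; the grasp point (between the pads) lies 19 mm behind it; z points along the fingers, x is the direction in which the jaws open and shut, and the axes are right-handed (so a half turn about z gives the same grasp; the last joint's range is limited). The gripper opens to 94 mm and grips with 3 to 60 N. Pads are 16 mm wide; open, the fingers measure 119 mm over their backs; the gripper's body (75 mm by 177 mm) begins 78 mm behind the grasp point.
Start: joints at [1.176, 0.087, 1.371, -0, 1.684, -0.103], TCP at [0.158, 0.527, 0.206] pointing down, gripper open.
Joint ranges: [-3.1, 3.1], [-0.76, 2.03], [0.27, 2.55], [-1.08, 4.22], [0.17, 2.65], [-2.57, 2.57]. Speed limits (rad/s): [2.79, 2.79, 3.14, 3.14, 3.14, 3.14].

## Interface

Orientations are given as [roll, pitch, yaw] about the fixed x, y, z axes, in that order (R = Rz(yaw) Ry(pitch) Rx(roll)).
In Python, from bench import robot, cams, ticket gives the robot as it stands.
- The arm moves only by the tool jog_arm, never from a script. Its argument "series" is a list of rows, each an object of numbers: "x", "y", "z": the shift along the tool's x, y, z in m; "rx", "ry", "rz": the turn, a rotation vector about the tool's x, y, z in degrees. A call has 1 to 12 rows; each row shifts and turns the pose as measured when the row begins, along the tool's axes as they then stand; what a row does not reach is not made up. A row lasts 1/12 s, in which the tool goes at most 41.7 mm and 7.16 degrees, less where a joint would pass 70% of its speed; a pose out of reach is approached as far as the arm can. A call with a gripper value outside its range is refused whole. "claw" is the opening, from 0 (shut) to 1 (fully open), set as the call begins (left out, the last holds). The fingers move at their own pace and stop on an object; the grip force is fixed at half the most. Time passes only in rows, so rows that do not move let the fingers close. It gives the time, the measured TCP pose, the force and the opening at its end, in the units of the state.
- robot.get_obs(): the state, without advancing time (a new reading comes with each control period).
- cams.snapshot(name): name is "scene" or "top"; returns a dict with "img" (400x640x3 uint8, red, green, blue), "mtx" (3x3 intrinsics, pixels), "k1" (the pictures are not rectified: a ray, as slopes to the right and down, at radius r is drawn at 1 + k1 r^2 times it, then the intrinsics apply), "origin" and "attitude" of the camera in the world. Camera axes: x right, y down, z forward; pixel columns grow to the right and rows downward; lengths in m; the calibration is good to about 2 mm. A picture is of the moment at which its call begins. There is no depth.
- ticket.close_job(): hands the job in, once; it reports no verdict.
Trained networks look in a picture, given as the dict that the camera call returned (one of the last four; its "shot" number tells which), for a name from the list of things; names that differ only in an ending like _2 or _b are one class to them, and where a whole thing is asked for, a point or a joint stands for the part that bears it (a point fixed in the world has none). Each returns a list of dicts, best first, with "p" (0 to 1); they miss things now and then, are a little off and sometimes report something else, mostly with a low value. They report only what shows in the picture. A call takes as long as a camera call. They do not tell look-alikes from the thing itself.
- cams.look_for(thing, picture): "bbox" ([left, top, width, height] in pixels, round what is visible of it).
The state is a dict: "time": time; "joint_positions": joint angles; "qvel": joint speeds; "joint_torque": joint torques, N m; "tool_pos": TCP position; "ee_rot": TCP orientation; "wrist_force": force on the tool from outside, world axes, zero at the start; "wrist_torque": the same for the moment, N m; "width": finger opening in m.
Only numpy, scipy, OpenCV 4.12 (cv2) and the standard library are available. Lean on these libraries where they do the work, as an engineer would, in place of code of your own. Each camera call takes 0.05 s, during which the arm holds its last target.

## Task

Take the paddle from its stand and, with its blade reaching in under the low shelf, gently roll the steel roller up the sloping track until it drops into the cradle at the top; touch the roller with nothing but the paddle. Put the paddle back upright in the slot of its stand, then lift the ticket holder over the end stop in the middle of the ticket stand and hang it astride the next (far) rail. Leave the other things on the bench where they are.

Things in the scene. Friction and masses are not known exactly. Their poses are not given: they have to be found in the camera images.
- station: Fixed sloping steel track under a low shelf; origin on the bench under the track's middle. y points uphill; -x is the open side, facing the robot. Running surface 144 mm wide (x), rising 3 degrees to +y, 32 mm above the bench at the origin, y -150 to +118 mm; then a 24 mm gap (the cradle), a landing and a 45 mm end wall. Side flanges (x +-73) stand 14 mm above it.
- shelf_edge (a point): Middle of the lower front edge of the fixed shelf over the track, 205 mm above the bench; station's axes (x -35, y 5 mm). Shelf: x -35 to 65, y -215 to 225 mm, front beam to 265, stock to 300 mm above the bench; posts at its corners, x -25 and 55, y -205 and 215. The paddle must reach in below it from -x, gripper tilted about 27 degrees, handle leaning to -x.
- track_low (a point): Fixed point, station's axes: the roller's centre when it rests on the two lugs at the low end (y -82, 60 mm above the bench). The lugs, 16 mm high and 10 mm thick, 28 mm downhill of this point, stand at x 50 to 70 and -50 to -70 mm: 100 mm is free between them for the paddle's blade.
- cradle (a point): Fixed point, station's axes: the roller's centre when it lies sunk 2 mm in the gap at the top (y +128, 68 mm above the bench, 210 mm from track_low). The gap keeps the roller; anywhere lower on the track it rolls back down once the paddle is taken away.
- roller_center (a point): Centre of the loose steel roller with two narrow black bands, 64 mm in diameter, 130 mm long, 0.35 to 0.7 kg, lying across the track, axis along the station's x. Starts against the lugs. Its frame turns as it rolls.
- paddle_grip (a point): Grip point of the loose push paddle (0.16 kg), on its wooden handle, 16 mm thick in y, 18 mm across; 38 mm of handle lies beyond. The handle leans 27 degrees from vertical to the paddle's -x (z up, y across the blade). The point is x -61, z +120 mm from the blade's centre. Grasp it across y, fingers along (sin 27, 0, -cos 27) in these axes, 30 N or more.
- paddle_blade (a point): Centre of the paddle's white upright blade, 70 mm (x) by 12 mm (y) by 60 mm high (z), 30 mm above its underside; axes of the paddle.
- paddle_stand: Fixed plywood block stand, 130 x 70 mm, with a pocket 84 mm long (x) and 20 mm wide (y), floor 50 mm and wall tops 82 mm above the bench. The paddle starts in it, blade along the stand's x, handle leaning to the stand's -x. Origin at the centre of its underside.
- stand_slot (a point): Centre of the pocket's floor, 50 mm above the bench, axes of the stand; the centre of the blade's underside stands here when the paddle is back.
- ticket_stand: Fixed stand, origin at the centre of its underside: round foot 100 mm across, post 165 mm high, two rails in line along its x, 12 mm in diameter, tops 171 mm above the bench: near rail x -107 to -6 mm, far rail 6 to 107. Between them an end stop (12 mm in x, 8 mm in y) stands 20 mm above the rail tops; outer stops at x +-110 stand 14 mm above them.
- near_rail (a point): Point on top of the near rail (robot's side) at its middle, x -58 mm on the ticket stand.
- far_rail (a point): Point on top of the far rail at its middle, x +58 mm on the ticket stand, same axes.
- ticket_grip (a point): Centre of the grey grip tab (36 x 12 x 36 mm: x, y, z) on top of the loose aluminium ticket holder, 90 g, an inverted U astride the near rail: 36 mm long along the rail (x), legs hanging 66 mm down on both sides of it, 20 mm apart. z up. Grasp the tab across y from above. This point is 24 mm above ticket_seat.
- ticket_seat (a point): Underside of the ticket holder's bridge, at its middle: it lies on the rail's top when hung.
- bearing_ring: Bystander: steel ring 84 mm across, 22 mm high, lying flat in front of the track.
- short_roller: Bystander: short steel roller standing on end, 60 mm across, 75 mm high, in front of the track.
- carton: Bystander: small carton 80 x 60 x 50 mm in front of the track.
- filter_can: Bystander: black filter can 68 mm across, 90 mm high.
- spanner: Bystander: spanner 170 mm long lying flat.
Not all that is in view belongs to the job. Of the things that look like the part that bears ticket_grip, the smaller one is meant.

How it is judged:
On the way, in this order (a step that is already met when the one before it is completed fails the run):
1. the paddle is held clear of its stand (contact force between the fingers and paddle above 1 N and z of paddle_blade in the frame of stand_slot above 0.065 m), for 0.1 s.
2. past the middle of the track, the roller is being pushed by the held paddle (y of roller_center in the frame of station between 0.03 and 0.122 m and contact force between paddle and roller above 0.03 N and contact force between the fingers and paddle above 1 N).
3. the roller lies in the cradle at rest (distance between roller_center and cradle below 0.008 m and linear speed of roller below 0.03 m/s), for 0.2 s.
4. the paddle stands in its stand again, let go (horizontal distance between paddle_blade and stand_slot below 0.02 m and z of paddle_blade in the frame of stand_slot below 0.037 m and angle between paddle_blade's own z axis and vertical below 0.3 rad and contact force between the fingers and paddle below 0.1 N), for 0.2 s.
5. the ticket holder passes above the middle end stop (z of ticket_seat in the frame of ticket_stand above 0.187 m and x of ticket_seat in the frame of ticket_stand between -0.02 and 0.02 m and contact force between the fingers and ticket above 0.5 N).
At the end, for the whole second after the job is handed in: Roller still in the cradle (within 8 mm), paddle upright (within 0.3 rad) and released in the pocket of its stand (within 20 mm of its middle, blade down), ticket holder at rest astride the far rail, bridge on the rail, between the middle and outer stops (all of step 3 and all of step 4 and x of ticket_seat in the frame of ticket_stand between 0.022 and 0.092 m and y of ticket_seat in the frame of ticket_stand between -0.01 and 0.01 m and z of ticket_seat in the frame of ticket_stand between 0.164 and 0.177 m and angle between ticket_seat's own z axis and vertical below 0.3 rad and linear speed of ticket below 0.05 m/s); the robot touches nothing.
It fails at once if the robot itself touches the roller (contact force between any of the fingers, the arm and roller above 0.5 N).
It fails at once if the roller is sent rolling fast (over 0.4 m/s) instead of gently pushed (linear speed of roller above 0.4 m/s).
It fails at once if a bystander is moved by more than 30 mm (distance of any of bearing_ring, short_roller, carton, filter_can, spanner from where it was at the start of the episode above 0.03 m).
It also fails if it takes over 72 s, if anything falls off the work surface, if the arm or the gripper's body presses on something with over 40 N, if the wrist force passes 120 N, or if a joint passes its speed limit or range.

## Working session

There is one attempt and no reset: what is moved stays moved. The work goes in short steps, Python scripts to look and compute and a tool call to move; the robot and the scene stay as the last step left them, time stands still between calls to the robot, and variables do not carry over. Pictures are saved under pics/ and viewed, and the job is handed in when it is done.

Besides the shell and the picture viewer there is one more tool, called after "Call:" as name(argument=value, ...) on one line, values as JSON. jog_arm: Moves the arm, as the interface text tells. Its arguments: {"type":"object","properties":{"series":{"type":"array","items":{"type":"object","properties":{"x":{"type":"number"},"y":{"type":"number"},"z":{"type":"number"},"rx":{"type":"number"},"ry":{"type":"number"},"rz":{"type":"number"}}}},"claw":{"type":"number"}},"required":["series"]}

```bash
ls -la; mkdir -p pics; cat > h.py <<'E'
import numpy as np, cv2
from scipy.spatial.transform import Rotation as R
from bench import robot, cams, ticket
E
python3 - <<'E'
from h import *
o=robot.get_obs(); print({k:np.round(v,3) for k,v in o.items()})
for n in ("scene","top"):
    s=cams.snapshot(n)
    cv2.imwrite(f"pics/{n}0.png",s["img"][:,:,::-1])
    print(n,s["mtx"],s["k1"],s["origin"],s["attitude"],s["shot"])
    np.save(f"{n}0.npy",s,allow_pickle=True)
    for t in ["station","roller_center","paddle_grip","paddle_stand","ticket_stand","ticket_grip","bearing_ring","short_roller","carton","filter_can","spanner","shelf_edge"]:
        try: print(t,[(np.round(d["bbox"]).tolist(),round(d["p"],2)) for d in cams.look_for(t,s)][:4])
        except Exception as e: print(t,e)
E
```

```text
total 12
drwxr-xr-x  3 agent agent 4096 Dec  7 13:54 .
drwxr-xr-x 23 root  root  4096 Dec  7 13:54 ..
drwxr-xr-x  2 agent agent 4096 Dec  7 13:54 pics
{'time': np.float64(0.0), 'joint_positions': array([ 1.176,  0.088,  1.372, -0.   ,  1.684, -0.103]), 'qvel': array([-0.001, -0.   , -0.001,  0.   ,  0.002,  0.001]), 'joint_torque': array([-0.0000e+00, -3.4019e+01, -3.0242e+01,  7.2000e-02,  3.3000e-02,
       -0.0000e+00]), 'tool_pos': array([0.158, 0.526, 0.204]), 'ee_rot': array([-3.141e+00,  2.000e-03,  1.279e+00]), 'wrist_force': array([-0.712, -0.193, -0.371]), 'wrist_torque': array([-0.027, -0.02 ,  0.03 ]), 'width': np.float64(0.094)}
scene [[394.57755043   0.         321.8181463 ]
 [  0.         394.57755043 202.30067028]
 [  0.           0.           1.        ]] 0.010389829574638111 [ 1.50834577 -0.24508048  0.85196767] [-2.17791253  0.00822835  1.27718051] 1
station [([230.0, 170.0, 165.0, 122.0], 0.9), ([172.0, 235.0, 30.0, 45.0], 0.68)]
roller_center [([272.0, 235.0, 30.0, 44.0], 0.83)]
paddle_grip [([168.0, 189.0, 20.0, 67.0], 0.93)]
paddle_stand [([171.0, 232.0, 31.0, 
[... 907 characters left out ...]
162.0, 72.0], 0.72)]
roller_center [([344.0, 141.0, 24.0, 40.0], 0.77)]
paddle_grip [([441.0, 186.0, 27.0, 35.0], 0.68)]
paddle_stand [([427.0, 181.0, 24.0, 41.0], 0.74)]
ticket_stand [([186.0, 150.0, 42.0, 79.0], 0.71)]
ticket_grip [([152.0, 197.0, 32.0, 21.0], 0.82), ([189.0, 206.0, 16.0, 15.0], 0.47)]
bearing_ring [([339.0, 223.0, 26.0, 22.0], 0.83)]
short_roller [([279.0, 221.0, 19.0, 23.0], 0.74)]
carton [([188.0, 151.0, 37.0, 76.0], 0.72), ([309.0, 220.0, 21.0, 23.0], 0.56)]
filter_can [([378.0, 226.0, 25.0, 23.0], 0.8), ([256.0, 119.0, 158.0, 70.0], 0.62)]
spanner [([247.0, 205.0, 20.0, 46.0], 0.88), ([253.0, 119.0, 161.0, 71.0], 0.74)]
shelf_edge [([253.0, 116.0, 160.0, 70.0], 0.71)]
```

```bash
python3 - <<'E'
import cv2
for n in ("scene","top"):
    a=cv2.imread(f"pics/{n}0.png")
    if n=="scene": c=a[140:300,150:450]; c=cv2.resize(c,None,fx=2.66,fy=2.66,interpolation=cv2.INTER_CUBIC)
    else: c=a[100:270,140:480]; c=cv2.resize(c,None,fx=2.35,fy=2.35,interpolation=cv2.INTER_CUBIC)
    cv2.imwrite(f"pics/{n}0c.png",c)
E
```

```text
(no output)
```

View pics/scene0c.png

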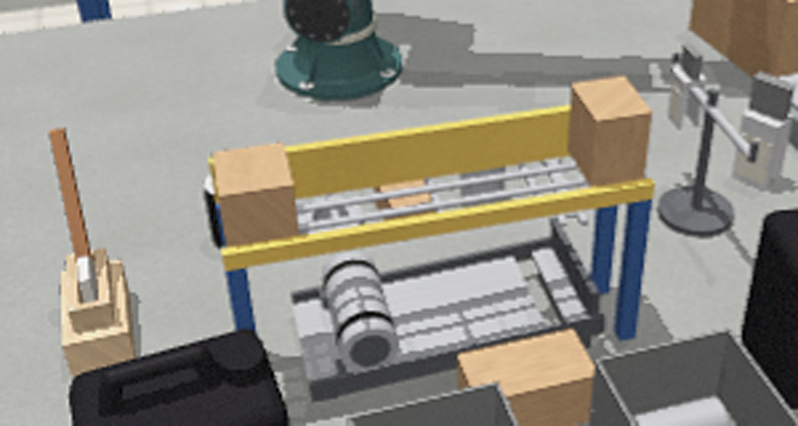

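View pics/top0c.png

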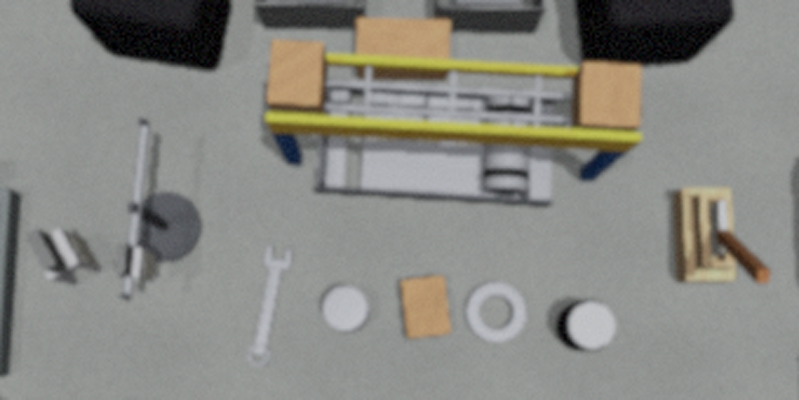

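View pics/top0.png

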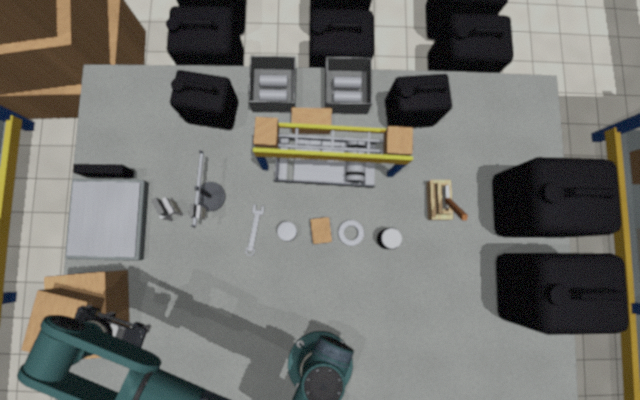

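```bash
cat >> h.py <<'E'
def load(n): return np.load(n,allow_pickle=True).item()
def rot(s): return R.from_euler('xyz',s["attitude"]).as_matrix()
def proj(P,s):
    P=np.atleast_2d(P); c=(P-s["origin"])@rot(s); u=c[:,:2]/c[:,2:]
    r2=(u**2).sum(1,keepdims=True); u=u*(1+s["k1"]*r2)
    K=s["mtx"]; return u@K[:2,:2].T+K[:2,2]
def unproj(px,z,s):
    px=np.atleast_2d(np.asarray(px,float)); K=s["mtx"]
    d=(px-K[:2,2])/np.diag(K)[:2]; u=d.copy()
    for _ in range(20): u=d/(1+s["k1"]*(u**2).sum(1,keepdims=True))
    r=np.c_[u,np.ones(len(u))]@rot(s).T
    z=np.broadcast_to(z,(len(u),))
    return s["origin"]+r*((z-s["origin"][2])/r[:,2])[:,None]
def frame(x,y,yaw):
    T=np.eye(4);T[:2,3]=x,y;T[:3,:3]=R.from_euler('z',yaw).as_matrix();return T
def tf(T,p): p=np.atleast_2d(p); return p@T[:3,:3].T+T[:3,3]
def crop(img,box,f,grid=10):
    l,t,w,h=box; c=cv2.resize(np.ascontiguousarray(img[t:t+h,l:l+w,::-1]),None,fx=f,fy=f,interpolation=cv2.INTER_CUBIC)
    for k in range((-l)%grid,w,grid):
        cv2.line(c,(int(k*f),0),(int(k*f),6),(0,0,255),1); cv2.putText(c,str(l+k),(int(k*f),16),0,.35,(0,0,255),1)
    for k in range((-t)%grid,h,grid):
        cv2.line(c,(0,int(k*f)),(6,int(k*f)),(0,0,255),1); cv2.putText(c,str(t+k),(8,int(k*f)+4),0,.35,(0,0,255),1)
    return c
E
python3 - <<'E'
from h import *
s=load("top0.npy");b=load("scene0.npy")
cv2.imwrite("pics/z1.png",crop(s["img"],(420,170,60,60),10))
cv2.imwrite("pics/z2.png",crop(b["img"],(150,180,75,110),5.4))
cv2.imwrite("pics/z3.png",crop(s["img"],(145,140,90,100),6))
cv2.imwrite("pics/z4.png",crop(b["img"],(390,140,75,100),6))
cv2.imwrite("pics/z5.png",crop(s["img"],(240,105,185,95),4.3))
cv2.imwrite("pics/z6.png",crop(b["img"],(220,160,185,140),4.2))
E
```

```text
(no output)
```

View pics/z1.png

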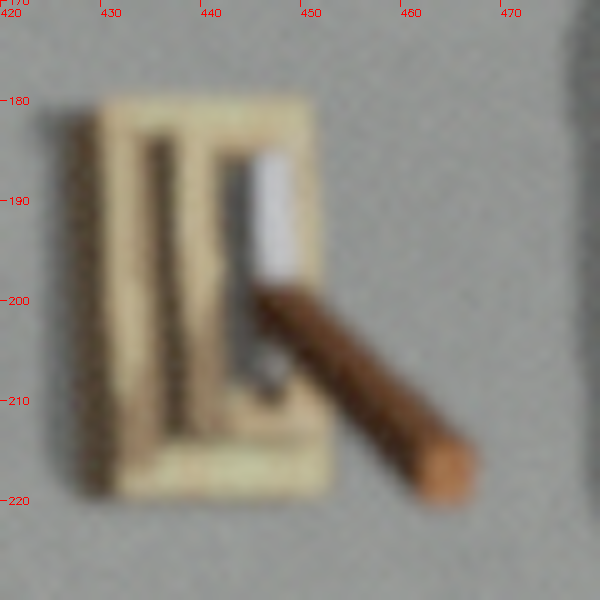

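View pics/z2.png

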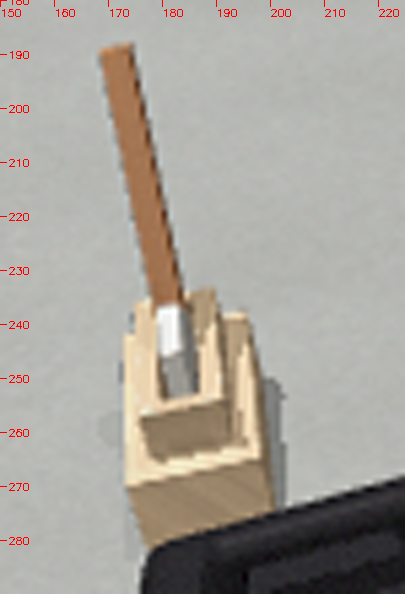

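View pics/z3.png

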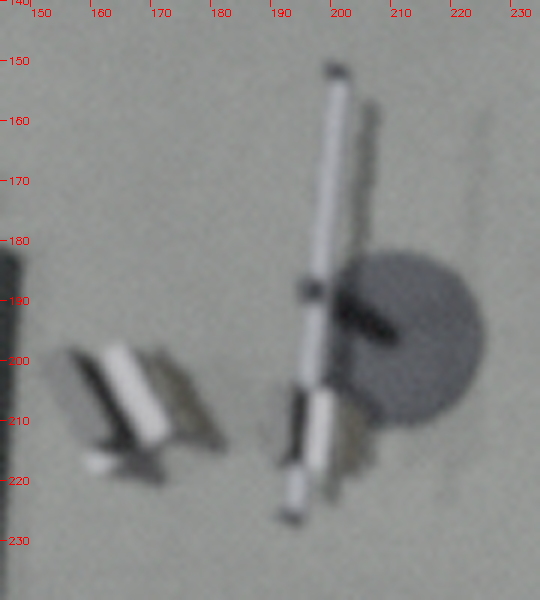

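View pics/z4.png

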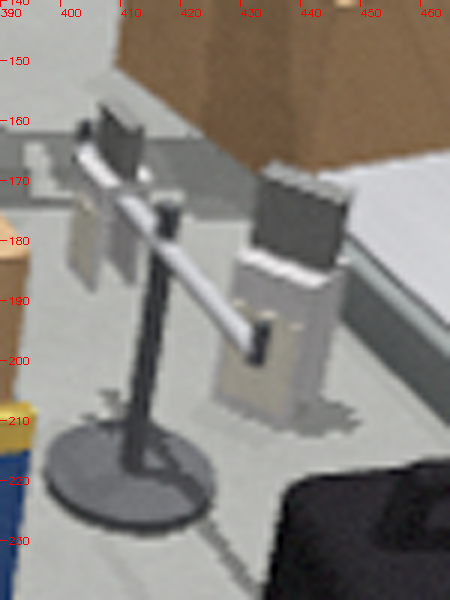

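View pics/z5.png

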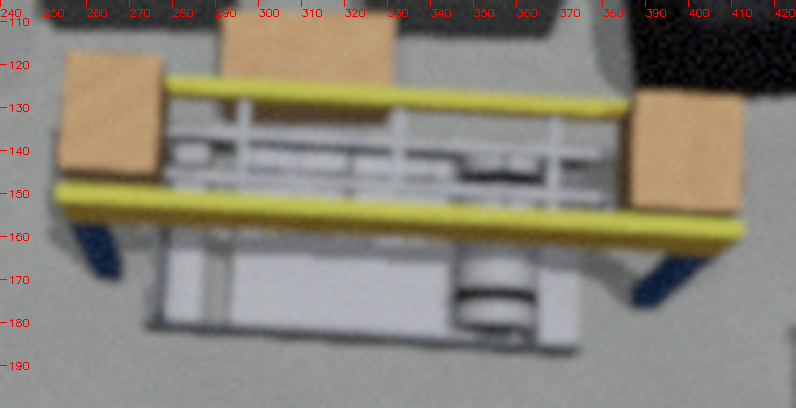

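View pics/z6.png

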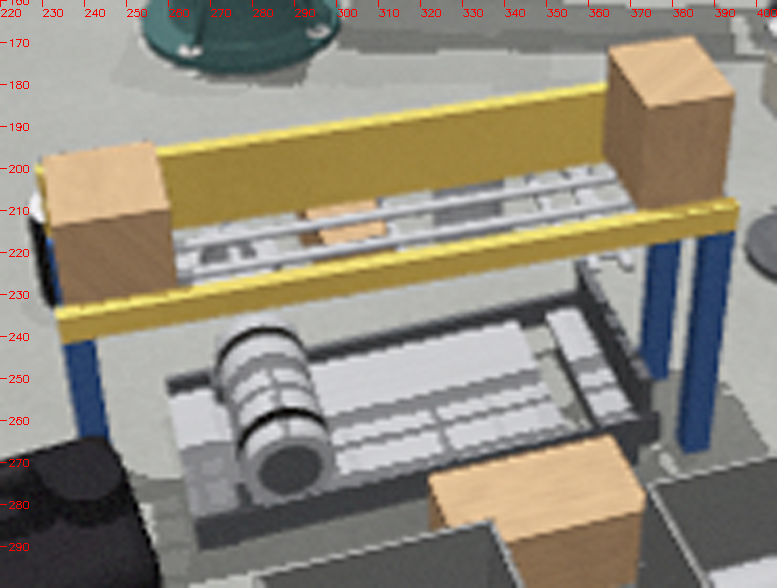

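```bash
cat >> h.py <<'E'
from scipy.optimize import least_squares
def fit(corr,x0,prior=None):
    def f(v):
        T=frame(*v); return np.concatenate([(proj(tf(T,p),s)[0]-px)*m for s,p,px,m in corr])
    r=least_squares(f,x0,loss='soft_l1'); return r.x,r.fun.reshape(-1,2)
def lines(img,s,T,segs,f,box,fn,col=(0,255,0)):
    c=crop(img,box,f)
    for seg in segs:
        p=proj(tf(T,np.array(seg,float)),s); p=((p+.5-np.array(box[:2]))*f).astype(int)
        cv2.polylines(c,[p.reshape(-1,1,2)],False,col,1)
    cv2.imwrite(fn,c)
def boxseg(x0,x1,y0,y1,z0,z1):
    b=lambda z:[(x0,y0,z),(x1,y0,z),(x1,y1,z),(x0,y1,z),(x0,y0,z)]
    return [b(z0),b(z1)]+[[(x,y,z0),(x,y,z1)] for x in(x0,x1) for y in(y0,y1)]
def circ(x,y,z,r,ax='z'):
    a=np.linspace(0,2*np.pi,30); c,s_=r*np.cos(a),r*np.sin(a); o=0*a
    return (np.array([x,y,z])+np.c_[c,s_,o]).tolist() if ax=='z' else (np.array([x,y,z])+np.c_[o,c,s_]).tolist()
E
cat > seg.py <<'E'
from h import *
st=[]
st+=boxseg(-.035,.065,-.215,.225,.205,.205)[:1]
st+=boxseg(-.035,-.025,-.215,.225,.205,.265)
st+=[[(-.073,-.15,.032-.0079+.014),(-.073,.118,.0382+.014)],[(.073,-.15,.032-.0079+.014),(.073,.118,.0382+.014)],
 [(-.072,.118,.0382),(.072,.118,.0382)],[(-.072,.142,.0382),(.072,.142,.0382)],[(-.072,-.15,.024),(.072,-.15,.024)]]
st+=[circ(s*.065,-.082,.06,.032,'x') for s in(-1,1)]
for x in(-.025,.055):
  for y in(-.205,.215): st.append([(x,y,0),(x,y,.205)])
pd=boxseg(-.065,.065,-.035,.035,0,.05)+boxseg(-.042,.042,-.01,.01,.05,.082)
pb=boxseg(-.035,.035,-.006,.006,.05,.11)+[[(0,0,.08),(-.061,0,.2),(-.061-.038*np.sin(np.radians(27)),0,.2+.038*np.cos(np.radians(27)))]]
tk=[circ(0,0,0,.05),[(0,0,0),(0,0,.165)],[(-.107,0,.171),(-.006,0,.171)],[(.107,0,.171),(.006,0,.171)],[(0,0,.171),(0,0,.191)],[(.11,0,.171),(.11,0,.185)],[(-.11,0,.171),(-.11,0,.185)]]
E
cat > fit1.py <<'E'
from seg import *
s=load("top0.npy");b=load("scene0.npy")
A=lambda c,f,o:np.array(c)/f+np.array(o)-.5
t5=lambda x,y:A((x,y),4.3,(240,105)); z6=lambda x,y:A((x,y),4.2,(220,160))
cor=[(s,(-.035,.225,.265),t5(57,203),1),(s,(-.035,-.215,.265),t5(745,235),1),(s,(-.025,.215,0),t5(110,277),.5),(s,(-.025,-.205,0),t5(640,303),.5),
(b,(.065,-.082,.06),z6(290,468),1),(b,(.055,.215,0),z6(695,450),.5),(b,(-.025,.215,0),z6(655,377),.5)]
v,r=fit(cor,[.6,0,0]); print("station",v.round(4)); print(r.round(1))
S=frame(*v); np.save("S.npy",v)
lines(s["img"],s,S,st,4.3,(240,105,185,95),"pics/o_s_top.png"); lines(b["img"],b,S,st,4.2,(220,160,185,140),"pics/o_s_sc.png")
t1=lambda x,y:A((x,y),10,(420,170)); z2=lambda x,y:A((x,y),5.4,(150,180))
cor=[(s,(.065,.035,.05),t1(100,97),1),(s,(.065,-.035,.05),t1(312,97),1),(s,(-.065,-.035,.05),t1(328,497),1),(s,(-.065,.035,.05),t1(113,497),1),
(b,(.065,-.035,.05),z2(127,487),1),(b,(.065,.035,.05),z2(272,458),1)]
v,r=fit(cor,[.5,-.4,0]); print("pstand",v.round(4)); print(r.round(1)); np.save("P.npy",v)
P=frame(*v)
lines(s["img"],s,P,pd+pb,10,(420,170,60,60),"pics/o_p_top.png"); lines(b["img"],b,P,pd+pb,5.4,(150,180,75,110),"pics/o_p_sc.png")
t3=lambda x,y:A((x,y),6,(145,140)); z4=lambda x,y:A((x,y),6,(390,140))
cor=[(s,(.11,0,.185),t3(337,72),1),(s,(-.11,0,.185),t3(291,517),1),(s,(0,0,.191),t3(312,290),1),(s,(0,0,.0),t3(405,340),.5),
(b,(.11,0,.185),z4(260,322),1),(b,(-.11,0,.185),z4(85,125),1),(b,(0,0,.191),z4(170,208),1),(b,(0,0,0),z4(130,480),.5)]
v,r=fit(cor,[.5,.4,0]); print("tstand",v.round(4)); print(r.round(1)); np.save("K.npy",v)
K=frame(*v)
lines(s["img"],s,K,tk,6,(145,140,90,100),"pics/o_k_top.png"); lines(b["img"],b,K,tk,6,(390,140,75,100),"pics/o_k_sc.png")
E
python3 fit1.py
```

```text
station [ 0.6515 -0.0254 -0.0316]
[[-0.4 -0.1]
 [-0.2  0.4]
 [ 0.1 -0.4]
 [ 0.3 -0.4]
 [-0.   0.7]
 [-0.5 -0.8]
 [-0.5 -0.5]]
pstand [ 0.5309 -0.388   0.0163]
[[-0.2  0.1]
 [-0.5  0.2]
 [-0.1 -0.4]
 [ 0.1 -0.3]
 [ 0.2 -0.2]
 [-1.5 -0.2]]
tstand [ 0.5336  0.3689 -0.0495]
[[-0.2 -0.7]
 [-0.3  0.1]
 [-0.4 -0.4]
 [-0.5  0.2]
 [-0.2  0.2]
 [-0.4 -0.6]
 [-0.7 -0.4]
 [-0.5  0.4]]
```

View pics/o_s_top.png

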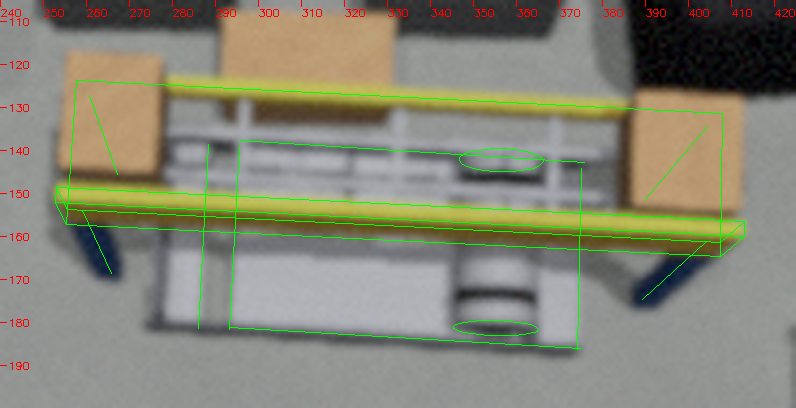

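View pics/o_s_sc.png

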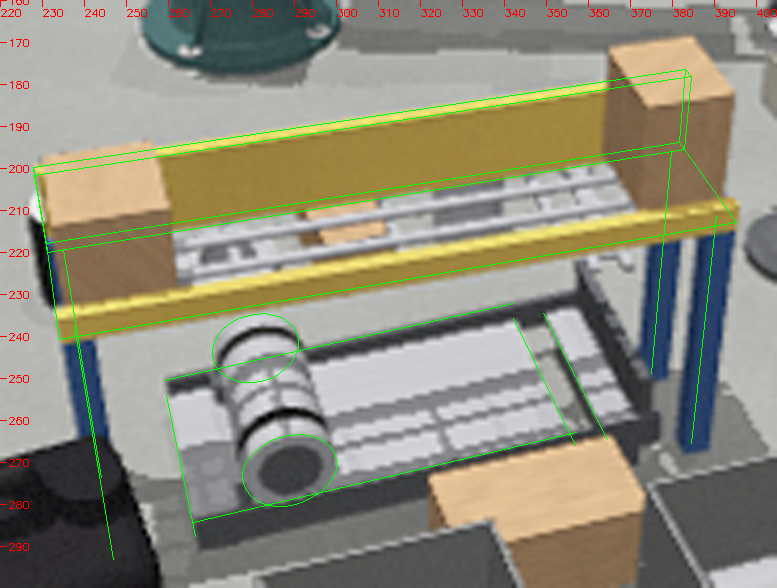

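View pics/o_p_top.png

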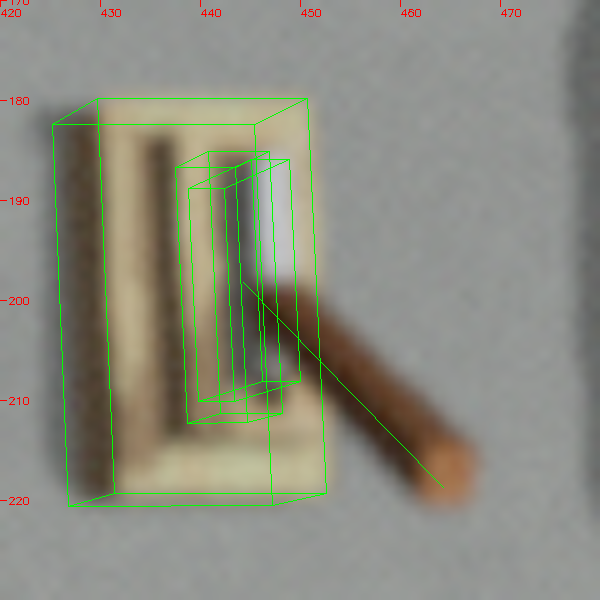

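View pics/o_p_sc.png

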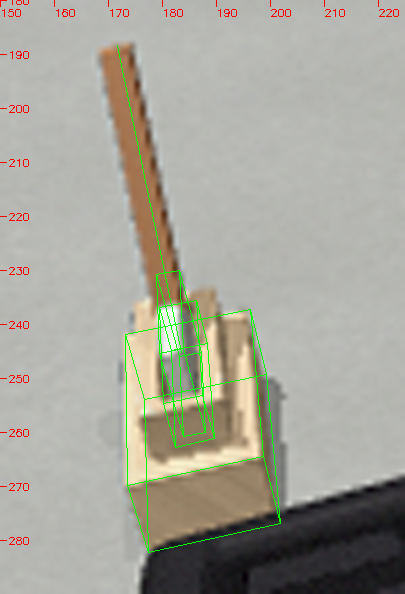

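View pics/o_k_top.png

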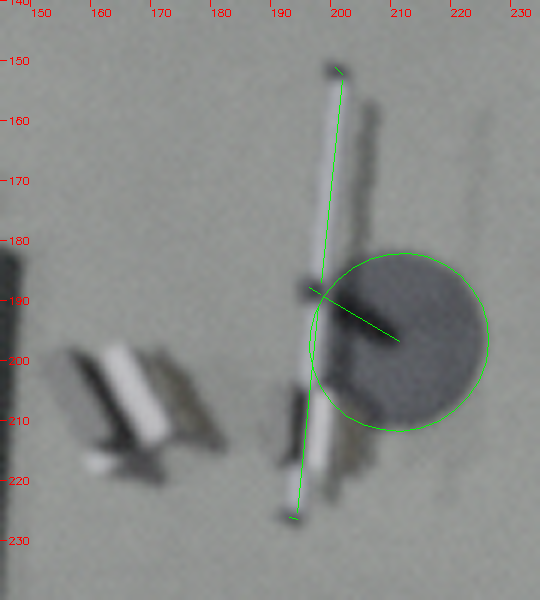

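View pics/o_k_sc.png

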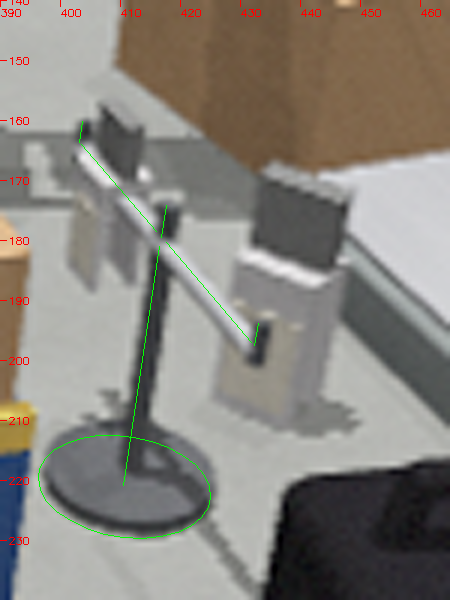

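```bash
cat > fit2.py <<'E'
from seg import *
s=load("top0.npy");b=load("scene0.npy")
A=lambda c,f,o:np.array(c)/f+np.array(o)-.5
t1=lambda x,y:A((x,y),10,(420,170)); z2=lambda x,y:A((x,y),5.4,(150,180))
e=(-.061-.038*np.sin(np.radians(27)),0,.2+.038*np.cos(np.radians(27)))
cor=[(s,e,t1(447,472),1),(b,e,z2(116,50),1),(s,(.035,.006,.11),t1(253,150),1),(s,(.035,-.006,.11),t1(290,150),1),(b,(.035,-.006,.11),z2(160,352),.7),(b,(.035,.006,.11),z2(186,347),.7)]
v,r=fit(cor,[.53,-.388,.016]); print("paddle",v.round(4)); print(r.round(2)); np.save("B.npy",v)
P=frame(*v)
lines(s["img"],s,P,pb,10,(420,170,60,60),"pics/o_b_top.png"); lines(b["img"],b,P,pb,5.4,(150,180,75,110),"pics/o_b_sc.png")
for px in [(390.5,237),(351,232.5),(320.5,230.5),(287,231.5),(256,229)]: print(unproj(px,.03,s).round(3))
# ticket: tab top in top view & scene
t3=lambda x,y:A((x,y),6,(145,140)); print("tab",unproj(t3(318,430),.213,s).round(4), unproj(t3(318,388),.213,s).round(4), unproj(t3(318,470),.213,s).round(4))
E
python3 fit2.py; python3 -c "
import cv2,numpy as np
a=cv2.imread('pics/o_b_top.png');b=cv2.imread('pics/o_b_sc.png');h=600
b=cv2.resize(b,None,fx=.9,fy=.9);a=cv2.resize(a,(430,430))
o=np.zeros((600,800,3),np.uint8);o[:430,:430]=a;o[:b.shape[0],435:435+b.shape[1]]=b[:, :365];cv2.imwrite('pics/o_b.png',o)"
```

```text
paddle [ 0.5339 -0.388   0.0263]
[[-0.04  0.46]
 [-0.09 -0.32]
 [-0.24 -0.03]
 [-0.17 -0.06]
 [ 0.01  0.65]
 [-0.3   0.67]]
[[ 0.406 -0.226  0.03 ]]
[[ 0.419 -0.097  0.03 ]]
[[0.424 0.003 0.03 ]]
[[0.419 0.111 0.03 ]]
[[0.426 0.212 0.03 ]]
tab [[0.463  0.3554 0.213 ]] [[0.4827 0.3564 0.213 ]] [[0.4443 0.3545 0.213 ]]
```

View pics/o_b.png

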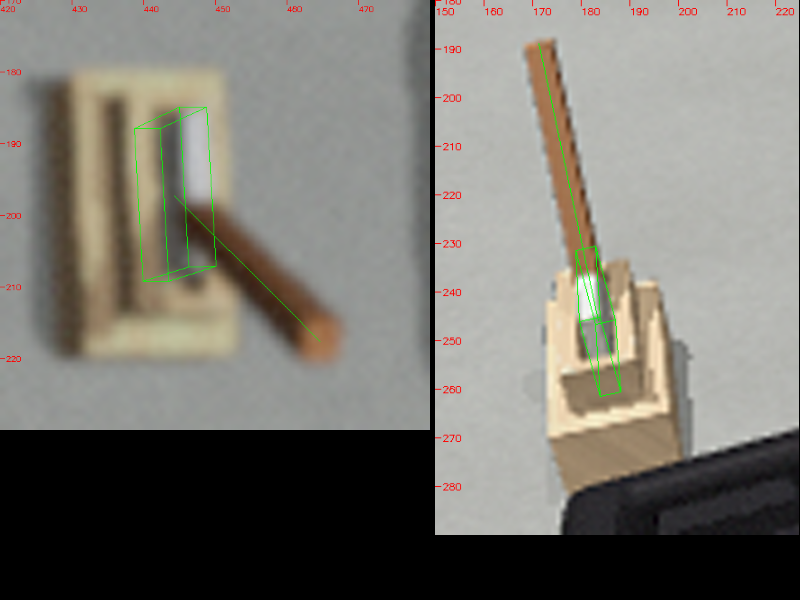

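```bash
cat > plan.py <<'E'
from h import *
import json
c27,s27=np.cos(np.radians(27)),np.sin(np.radians(27))
def Rt(yaw,tilt=27):  # tool x=+y, z=(sin t,0,-cos t), in a frame with yaw
    c,s=np.cos(np.radians(tilt)),np.sin(np.radians(tilt))
    M=np.array([[0,c,s],[1,0,0],[0,s,-c]]); return R.from_euler('z',yaw)*R.from_matrix(M)
def plan(wps,start=None):
    o=robot.get_obs(); p=np.array(o["tool_pos"]);q=R.from_euler('xyz',o["ee_rot"])
    if start: p,q=np.array(start[0]),start[1]
    rows=[]
    for pos,rt,n in wps:
        pos=np.array(pos); dq=(q.inv()*rt).as_rotvec()
        p0,q0=p,q
        for k in range(n):
            pn=p0+(pos-p0)*(k+1)/n; qn=q0*R.from_rotvec(dq*(k+1)/n)
            d=q.inv().apply(pn-p)*1000; w=np.degrees((q.inv()*qn).as_rotvec())
            rows.append((d.round(1),w.round(2))); 
            q=q*R.from_rotvec(np.radians(w.round(2))); p=pn
    for i,(d,w) in enumerate(rows): print(i,"mm",d.tolist(),"deg",w.tolist(),"n=%.0f"%np.linalg.norm(d),"%.1f"%np.linalg.norm(w))
def show():
    o=robot.get_obs(); print(round(float(o["time"]),2),np.round(o["tool_pos"],4),np.round(o["ee_rot"],4),"j",np.round(o["joint_positions"],2),"w",round(float(o["width"]),4),"F",np.round(o["wrist_force"],1))
E
python3 - <<'E'
from plan import *
show()
v=np.load("B.npy"); T=frame(*v); grip=tf(T,(-.061,0,.2))[0]; rt=Rt(.02); zd=rt.as_matrix()[:,2]; tcp=grip+.019*zd
print(grip,tcp,tcp-.1*zd)
q1=Rt(0,0)
plan([((.38,.12,.33),q1,12),(tcp-.1*zd,rt,12)])
E
```

```text
1.3 [0.1582 0.5268 0.2055] [ 3.1416e+00 -1.0000e-04  1.2790e+00] j [ 1.18  0.09  1.37  0.    1.68 -0.1 ] w 0.0939 F [ 0.9 -0.   0.6]
[ 0.47297028 -0.3896484   0.2       ] [ 0.48159438 -0.3894759   0.18307088] [ 0.43620441 -0.39038382  0.27217153]
0 mm [-27.1, 27.5, -10.4] deg [0.0, -0.0, -1.39] n=40 1.4
1 mm [-27.8, 26.8, -10.4] deg [0.0, -0.0, -1.4] n=40 1.4
2 mm [-28.5, 26.1, -10.4] deg [0.0, -0.0, -1.39] n=40 1.4
3 mm [-29.1, 25.4, -10.4] deg [0.0, -0.0, -1.39] n=40 1.4
4 mm [-29.7, 24.7, -10.4] deg [0.0, -0.0, -1.4] n=40 1.4
5 mm [-30.3, 24.0, -10.4] deg [0.0, -0.0, -1.39] n=40 1.4
6 mm [-30.9, 23.2, -10.4] deg [0.0, -0.0, -1.39] n=40 1.4
7 mm [-31.4, 22.5, -10.4] deg [0.0, -0.0, -1.39] n=40 1.4
8 mm [-31.9, 21.7, -10.4] deg [0.0, -0.0, -1.4] n=40 1.4
9 mm [-32.5, 20.9, -10.4] deg [0.0, -0.01, -1.39] n=40 1.4
10 mm [-33.0, 20.1, -10.4] deg [0.0, 0.0, -1.39] n=40 1.4
11 mm [-33.4, 19.3, -10.4] deg [0.0, 0.0, -1.4] n=40 1.4
12 mm [-42.5, 4.7, 4.8] deg [-2.25, 0.02, -0.09] n=43 2.3
13 mm [-42.5, 4.4, 5.0] deg [-2.25, 0.03, -0.1] n=43 2.3
14 mm [-42.6, 4.1, 5.1] deg [-2.25, 0.02, -0.09] n=43 2.3
15 mm [-42.6, 3.9, 5.3] deg [-2.25, 0.02, -0.09] n=43 2.3
16 mm [-42.6, 3.6, 5.4] deg [-2.25, 0.02, -0.1] n=43 2.3
17 mm [-42.6, 3.3, 5.5] deg [-2.25, 0.03, -0.09] n=43 2.3
18 mm [-42.6, 3.0, 5.6] deg [-2.25, 0.02, -0.09] n=43 2.3
19 mm [-42.6, 2.7, 5.7] deg [-2.25, 0.02, -0.1] n=43 2.3
20 mm [-42.6, 2.4, 5.8] deg [-2.25, 0.02, -0.09] n=43 2.3
21 mm [-42.6, 2.1, 5.9] deg [-2.25, 0.03, -0.09] n=43 2.3
22 mm [-42.6, 1.8, 5.9] deg [-2.25, 0.02, -0.1] n=43 2.3
23 mm [-42.6, 1.5, 6.0] deg [-2.25, 0.02, -0.09] n=43 2.3
```

Call:
jog_arm(claw=1, series=[{"x":-0.027,"y":0.0275,"z":-0.012,"rz":-1.4},{"x":-0.028,"y":0.027,"z":-0.012,"rz":-1.4},{"x":-0.0285,"y":0.026,"z":-0.012,"rz":-1.4},{"x":-0.029,"y":0.0255,"z":-0.012,"rz":-1.4},{"x":-0.03,"y":0.025,"z":-0.011,"rz":-1.4},{"x":-0.03,"y":0.024,"z":-0.011,"rz":-1.4},{"x":-0.031,"y":0.023,"z":-0.01,"rz":-1.4},{"x":-0.0315,"y":0.0225,"z":-0.01,"rz":-1.4},{"x":-0.032,"y":0.022,"z":-0.01,"rz":-1.4},{"x":-0.0325,"y":0.021,"z":-0.01,"rz":-1.4},{"x":-0.033,"y":0.02,"z":-0.01,"rz":-1.4},{"x":-0.0335,"y":0.019,"z":-0.01,"rz":-1.4}])

```text
invalid input
```

Call:
jog_arm(series=[{"x":-0.027,"y":0.0275,"z":-0.012,"rx":0,"ry":0,"rz":-1.4}])

```text
time: 1.38
tool_pos: [0.1743, 0.4947, 0.2136]
ee_rot: [-3.138, 0.005, 1.309]
wrist_force: [1.3, -1.0, -0.5]
width: 0.094
```

```bash
python3 -c "
from plan import *
show()"
```

```text
1.38 [0.1743 0.4947 0.2136] [-3.1381  0.0049  1.3091] j [ 1.12  0.03  1.41  0.    1.7  -0.19] w 0.094 F [ 1.3 -1.  -0.5]
```

Call:
jog_arm(series=[{"x":-0.028,"y":0.027,"z":-0.013,"rx":0,"ry":0,"rz":-1.4},{"x":-0.0285,"y":0.026,"z":-0.013,"rx":0,"ry":0,"rz":-1.4},{"x":-0.029,"y":0.0255,"z":-0.013,"rx":0,"ry":0,"rz":-1.4},{"x":-0.03,"y":0.025,"z":-0.012,"rx":0,"ry":0,"rz":-1.4},{"x":-0.03,"y":0.024,"z":-0.012,"rx":0,"ry":0,"rz":-1.4},{"x":-0.031,"y":0.023,"z":-0.011,"rx":0,"ry":0,"rz":-1.4},{"x":-0.0315,"y":0.0225,"z":-0.01,"rx":0,"ry":0,"rz":-1.4},{"x":-0.032,"y":0.022,"z":-0.01,"rx":0,"ry":0,"rz":-1.4},{"x":-0.0325,"y":0.021,"z":-0.01,"rx":0,"ry":0,"rz":-1.4},{"x":-0.033,"y":0.02,"z":-0.01,"rx":0,"ry":0,"rz":-1.4},{"x":-0.0335,"y":0.019,"z":-0.01,"rx":0,"ry":0,"rz":-1.4},{"x":-0.0335,"y":0.019,"z":-0.01,"rx":0,"ry":0,"rz":-1.4}])

```text
time: 2.38
tool_pos: [0.4082, 0.0762, 0.3554]
ee_rot: [3.139, 0.005, 1.63]
wrist_force: [0.3, -0.2, 0.1]
width: 0.0938
```

```bash
python3 - <<'E'
from plan import *
show()
v=np.load("B.npy"); T=frame(*v); grip=tf(T,(-.061,0,.2))[0]; rt=Rt(.02); zd=rt.as_matrix()[:,2]; tcp=grip+.019*zd
plan([(tcp-.1*zd+[0,.0,.03],rt,12)])
E
```

```text
2.38 [0.4082 0.0762 0.3554] [3.1388 0.005  1.6297] j [ 0.05 -0.19  1.34 -0.01  1.99 -1.58] w 0.0938 F [ 0.3 -0.2  0.1]
0 mm [-38.9, 0.0, 4.6] deg [-2.24, -0.02, 0.19] n=39 2.2
1 mm [-38.9, -0.0, 4.6] deg [-2.23, -0.02, 0.19] n=39 2.2
2 mm [-38.9, -0.1, 4.7] deg [-2.24, -0.02, 0.18] n=39 2.2
3 mm [-38.9, -0.1, 4.7] deg [-2.23, -0.02, 0.19] n=39 2.2
4 mm [-38.9, -0.2, 4.7] deg [-2.24, -0.02, 0.19] n=39 2.2
5 mm [-38.9, -0.2, 4.7] deg [-2.23, -0.02, 0.19] n=39 2.2
6 mm [-38.9, -0.3, 4.7] deg [-2.24, -0.02, 0.18] n=39 2.2
7 mm [-38.9, -0.4, 4.7] deg [-2.24, -0.02, 0.19] n=39 2.2
8 mm [-38.9, -0.4, 4.7] deg [-2.23, -0.02, 0.19] n=39 2.2
9 mm [-38.9, -0.5, 4.7] deg [-2.24, -0.02, 0.19] n=39 2.2
10 mm [-38.9, -0.5, 4.7] deg [-2.23, -0.03, 0.19] n=39 2.2
11 mm [-38.9, -0.6, 4.7] deg [-2.24, -0.02, 0.18] n=39 2.2
```

Call:
jog_arm(series=[{"x":-0.039,"y":0,"z":0.0047,"rx":-2.2,"ry":0,"rz":0.2},{"x":-0.039,"y":0,"z":0.0047,"rx":-2.2,"ry":0,"rz":0.2},{"x":-0.039,"y":0,"z":0.0047,"rx":-2.2,"ry":0,"rz":0.2},{"x":-0.039,"y":0,"z":0.0047,"rx":-2.2,"ry":0,"rz":0.2},{"x":-0.039,"y":0,"z":0.0047,"rx":-2.2,"ry":0,"rz":0.2},{"x":-0.039,"y":0,"z":0.0047,"rx":-2.2,"ry":0,"rz":0.2},{"x":-0.039,"y":0,"z":0.0047,"rx":-2.2,"ry":0,"rz":0.2},{"x":-0.039,"y":0,"z":0.0047,"rx":-2.2,"ry":0,"rz":0.2},{"x":-0.039,"y":0,"z":0.0047,"rx":-2.2,"ry":0,"rz":0.2},{"x":-0.039,"y":0,"z":0.0047,"rx":-2.2,"ry":0,"rz":0.2},{"x":-0.03,"y":0,"z":0.0047,"rx":-2.2,"ry":0,"rz":0.2},{"x":-0.02,"y":0,"z":0.003,"rx":-2,"ry":0,"rz":0.2}])

```text
time: 3.38
tool_pos: [0.4463, -0.3853, 0.3108]
ee_rot: [2.66, -0.0, 1.559]
wrist_force: [0.3, -0.2, -0.8]
width: 0.0938
```

```bash
python3 - <<'E'
from plan import *
show()
v=np.load("B.npy"); T=frame(*v); grip=tf(T,(-.061,0,.2))[0]; rt=Rt(.02); zd=rt.as_matrix()[:,2]; tcp=grip+.019*zd
plan([(tcp-.08*zd,rt,4),(tcp,rt,4)])
E
```

```text
3.38 [ 0.4463 -0.3853  0.3108] [ 2.6595e+00 -5.0000e-04  1.5593e+00] j [-1.05 -0.08  1.41  0.41  1.55 -2.56] w 0.0938 F [ 0.3 -0.2 -0.8]
0 mm [-1.2, -6.8, 12.4] deg [0.16, 0.2, -0.4] n=14 0.5
1 mm [-1.2, -6.7, 12.4] deg [0.15, 0.2, -0.41] n=14 0.5
2 mm [-1.2, -6.7, 12.4] deg [0.16, 0.2, -0.4] n=14 0.5
3 mm [-1.2, -6.7, 12.4] deg [0.15, 0.2, -0.41] n=14 0.5
4 mm [0.0, -0.0, 20.0] deg [0.0, 0.0, 0.0] n=20 0.0
5 mm [0.0, -0.0, 20.0] deg [0.0, 0.0, 0.0] n=20 0.0
6 mm [0.0, -0.0, 20.0] deg [0.0, 0.0, 0.0] n=20 0.0
7 mm [0.0, -0.0, 20.0] deg [0.0, 0.0, 0.0] n=20 0.0
```

Call:
jog_arm(series=[{"x":0,"y":0,"z":0,"rx":0,"ry":0,"rz":7.1},{"x":0,"y":0,"z":0,"rx":0,"ry":0,"rz":7.1},{"x":0,"y":0,"z":0,"rx":0,"ry":0,"rz":7.1},{"x":0,"y":0,"z":0,"rx":0,"ry":0,"rz":7.1},{"x":0,"y":0,"z":0,"rx":0,"ry":0,"rz":7.1},{"x":0,"y":0,"z":0,"rx":0,"ry":0,"rz":7.1},{"x":0,"y":0,"z":0,"rx":0,"ry":0,"rz":7.1},{"x":0,"y":0,"z":0,"rx":0,"ry":0,"rz":7.1},{"x":0,"y":0,"z":0,"rx":0,"ry":0,"rz":7.1},{"x":0,"y":0,"z":0,"rx":0,"ry":0,"rz":7.1},{"x":0,"y":0,"z":0,"rx":0,"ry":0,"rz":7.1},{"x":0,"y":0,"z":0,"rx":0,"ry":0,"rz":7.1}])

```text
time: 4.38
tool_pos: [0.442, -0.3923, 0.3051]
ee_rot: [3.105, -0.474, 0.071]
wrist_force: [0.5, -0.7, -0.7]
width: 0.0941
```

Call:
jog_arm(series=[{"x":0,"y":0,"z":0,"rx":0,"ry":0,"rz":7.1},{"x":0,"y":0,"z":0,"rx":0,"ry":0,"rz":7.1},{"x":0,"y":0,"z":0,"rx":0,"ry":0,"rz":7.1},{"x":0,"y":0,"z":0,"rx":0,"ry":0,"rz":7.1},{"x":0,"y":0,"z":0,"rx":0,"ry":0,"rz":7.1},{"x":0,"y":0,"z":0,"rx":0,"ry":0,"rz":7.1},{"x":0,"y":0,"z":0,"rx":0,"ry":0,"rz":7.1},{"x":0,"y":0,"z":0,"rx":0,"ry":0,"rz":7.1},{"x":0,"y":0,"z":0,"rx":0,"ry":0,"rz":7.1},{"x":0,"y":0,"z":0,"rx":0,"ry":0,"rz":7.1},{"x":0,"y":0,"z":0,"rx":0,"ry":0,"rz":5},{"x":0,"y":0,"z":0,"rx":0,"ry":0,"rz":2}])

```text
time: 5.38
tool_pos: [0.4406, -0.3919, 0.3049]
ee_rot: [-2.683, -0.118, -1.348]
wrist_force: [-0.0, 0.3, 0.1]
width: 0.094
```

```bash
cat >> plan.py <<'E'
def Rf(yaw,tilt=27): return Rt(yaw,tilt)*R.from_euler('z',np.pi)
E
python3 - <<'E'
from plan import *
show()
v=np.load("B.npy"); T=frame(*v); grip=tf(T,(-.061,0,.2))[0]; rt=Rf(.02); zd=rt.as_matrix()[:,2]; tcp=grip+.019*zd
plan([(tcp-.08*zd,rt,4),(tcp,rt,4)])
E
```

```text
5.38 [ 0.4406 -0.3919  0.3049] [-2.683  -0.118  -1.3475] j [-1.06 -0.07  1.41  0.41  1.56  0.3 ] w 0.094 F [-0.   0.3  0.1]
0 mm [-1.6, 4.4, 11.8] deg [0.01, -0.2, 3.36] n=13 3.4
1 mm [-1.3, 4.5, 11.8] deg [0.01, -0.2, 3.35] n=13 3.4
2 mm [-1.0, 4.6, 11.8] deg [0.0, -0.21, 3.36] n=13 3.4
3 mm [-0.7, 4.7, 11.8] deg [0.01, -0.2, 3.35] n=13 3.4
4 mm [0.0, -0.0, 20.0] deg [0.0, 0.0, 0.0] n=20 0.0
5 mm [0.0, -0.0, 20.0] deg [0.0, 0.0, 0.0] n=20 0.0
6 mm [0.0, -0.0, 20.0] deg [0.0, 0.0, 0.0] n=20 0.0
7 mm [0.0, -0.0, 20.0] deg [0.0, 0.0, 0.0] n=20 0.0
```

Call:
jog_arm(series=[{"x":-0.0015,"y":0.0045,"z":0.012,"rx":0,"ry":-0.2,"rz":3.4},{"x":-0.0015,"y":0.0045,"z":0.012,"rx":0,"ry":-0.2,"rz":3.4},{"x":-0.001,"y":0.0045,"z":0.012,"rx":0,"ry":-0.2,"rz":3.4},{"x":-0.0005,"y":0.0045,"z":0.01,"rx":0,"ry":-0.2,"rz":3.4},{"x":0,"y":0,"z":0,"rx":0,"ry":0,"rz":0}])

```text
time: 5.8
tool_pos: [0.445, -0.3908, 0.2557]
ee_rot: [-2.67, 0.004, -1.565]
wrist_force: [-0.3, -0.3, -0.3]
width: 0.0943
```

```bash
python3 - <<'E'
from plan import *
show()
v=np.load("B.npy"); T=frame(*v); grip=tf(T,(-.061,0,.2))[0]; rt=Rf(.02); zd=rt.as_matrix()[:,2]; tcp=grip+.019*zd
plan([(tcp-.06*zd,rt,2),(tcp,rt,4)])
s=cams.snapshot("top"); b=cams.snapshot("scene")
cv2.imwrite("pics/g1.png",np.hstack([crop(s["img"],(410,150,80,100),5),crop(b["img"],(140,130,80,100),5)]))
E
```

```text
5.8 [ 0.445  -0.3908  0.2557] [-2.6702  0.0035 -1.5648] j [-1.06 -0.06  1.49  0.41  1.47  0.51] w 0.0943 F [-0.3 -0.3 -0.3]
0 mm [-0.3, 0.2, 10.7] deg [-0.0, -0.09, -0.4] n=11 0.4
1 mm [-0.3, 0.1, 10.7] deg [-0.01, -0.1, -0.41] n=11 0.4
2 mm [0.0, -0.0, 15.0] deg [0.0, 0.0, 0.0] n=15 0.0
3 mm [0.0, -0.0, 15.0] deg [0.0, 0.0, 0.0] n=15 0.0
4 mm [0.0, -0.0, 15.0] deg [0.0, 0.0, 0.0] n=15 0.0
5 mm [0.0, -0.0, 15.0] deg [0.0, 0.0, 0.0] n=15 0.0
```

View pics/g1.png

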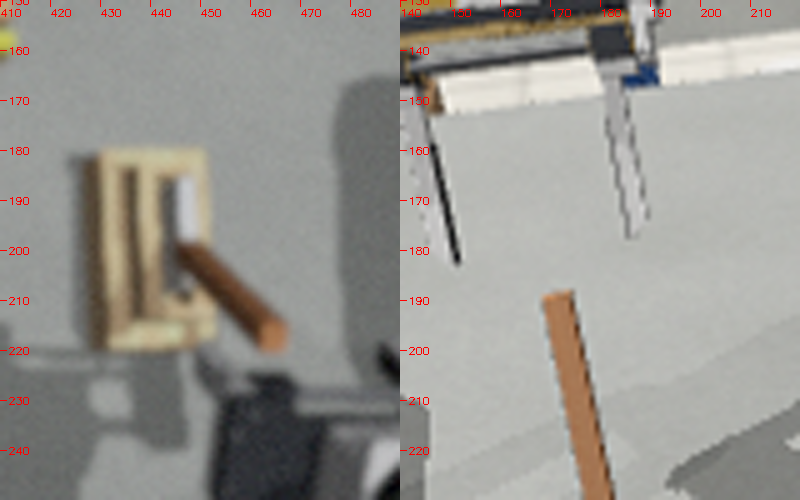

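Call:
jog_arm(series=[{"x":-0.0005,"y":0,"z":0.012,"rx":0,"ry":0,"rz":-0.5},{"x":0,"y":0,"z":0.014,"rx":0,"ry":0,"rz":-0.3},{"x":0,"y":0,"z":0.015,"rx":0,"ry":0,"rz":0},{"x":0,"y":0,"z":0.015,"rx":0,"ry":0,"rz":0},{"x":0,"y":0,"z":0.015,"rx":0,"ry":0,"rz":0},{"x":0,"y":0,"z":0.01,"rx":0,"ry":0,"rz":0},{"x":0,"y":0,"z":0,"rx":0,"ry":0,"rz":0}])

```text
time: 6.48
tool_pos: [0.4873, -0.3938, 0.1895]
ee_rot: [-2.661, -0.024, -1.542]
wrist_force: [-0.2, 0.9, 0.1]
width: 0.094
```

```bash
python3 - <<'E'
from plan import *
show()
v=np.load("B.npy"); T=frame(*v); grip=tf(T,(-.061,0,.2))[0]; rt=Rf(.02); zd=rt.as_matrix()[:,2]; tcp=grip+.019*zd
plan([(tcp,rt,1)])
s=cams.snapshot("top"); b=cams.snapshot("scene")
cv2.imwrite("pics/g2.png",np.hstack([crop(s["img"],(410,150,80,100),5),crop(b["img"],(140,150,80,100),5)]))
E
```

```text
6.48 [ 0.4873 -0.3938  0.1895] [-2.6607 -0.0241 -1.5419] j [-0.99  0.01  1.56  0.41  1.31  0.49] w 0.094 F [-0.2  0.9  0.1]
0 mm [-4.6, 7.9, 3.0] deg [-0.56, -0.99, 1.08] n=10 1.6
```

View pics/g2.png

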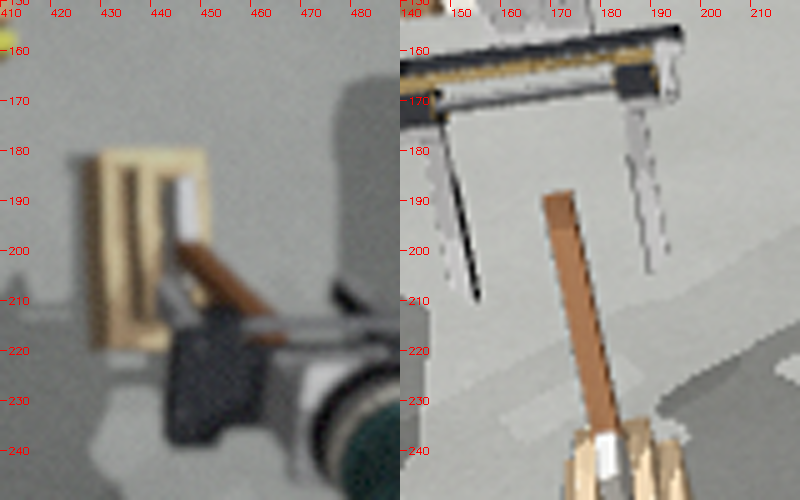

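Call:
jog_arm(series=[{"x":-0.003,"y":0.004,"z":0.002,"rx":-0.3,"ry":-0.5,"rz":0.6},{"x":-0.003,"y":0.004,"z":0.001,"rx":-0.3,"ry":-0.5,"rz":0.5},{"x":0,"y":0,"z":0,"rx":0,"ry":0,"rz":0}])

```text
time: 6.83
tool_pos: [0.4813, -0.3896, 0.1881]
ee_rot: [-2.668, -0.004, -1.552]
wrist_force: [-0.3, 0.8, -0.9]
width: 0.094
```

```bash
python3 - <<'E'
from plan import *
show()
v=np.load("B.npy"); T=frame(*v); grip=tf(T,(-.061,0,.2))[0]; rt=Rf(.02); zd=rt.as_matrix()[:,2]; tcp=grip+.019*zd
plan([(tcp,rt,1)])
b=cams.snapshot("scene")
cv2.imwrite("pics/g3.png",crop(b["img"],(140,150,80,100),6))
E
```

```text
6.83 [ 0.4813 -0.3896  0.1881] [-2.6676 -0.0044 -1.5525] j [-1.    0.01  1.56  0.41  1.32  0.5 ] w 0.094 F [-0.3  0.8 -0.9]
0 mm [-0.1, 2.0, 4.6] deg [-0.16, -0.27, 0.03] n=5 0.3
```

View pics/g3.png

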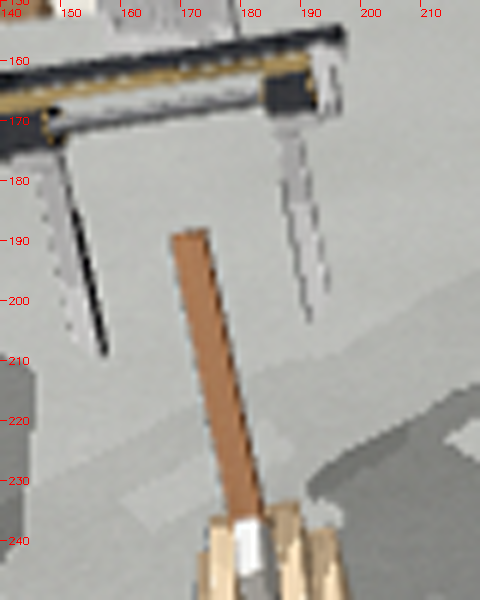

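Call:
jog_arm(series=[{"x":-0.0025,"y":0.002,"z":0.004,"rx":0,"ry":-0.2,"rz":0},{"x":0,"y":0,"z":0,"rx":0,"ry":0,"rz":0}])

```text
time: 7.05
tool_pos: [0.4814, -0.3878, 0.1849]
ee_rot: [-2.666, -0.004, -1.552]
wrist_force: [0.9, -0.0, 0.0]
width: 0.0939
```

Call:
jog_arm(claw=0.0, series=[{"x":0,"y":0,"z":0,"rx":0,"ry":0,"rz":0},{"x":0,"y":0,"z":0,"rx":0,"ry":0,"rz":0},{"x":0,"y":0,"z":0,"rx":0,"ry":0,"rz":0},{"x":0,"y":0,"z":0,"rx":0,"ry":0,"rz":0},{"x":0,"y":0,"z":0,"rx":0,"ry":0,"rz":0},{"x":0,"y":0,"z":0,"rx":0,"ry":0,"rz":0},{"x":0,"y":0,"z":0,"rx":0,"ry":0,"rz":0},{"x":0,"y":0,"z":0,"rx":0,"ry":0,"rz":0},{"x":0,"y":0,"z":0,"rx":0,"ry":0,"rz":0},{"x":0,"y":0,"z":0,"rx":0,"ry":0,"rz":0}])

```text
time: 7.88
tool_pos: [0.4815, -0.3881, 0.1855]
ee_rot: [-2.665, -0.005, -1.552]
wrist_force: [0.3, -0.6, 0.6]
width: 0.0309
```

```bash
python3 - <<'E'
from plan import *
show()
b=cams.snapshot("scene");s=cams.snapshot("top")
cv2.imwrite("pics/g4.png",np.hstack([crop(s["img"],(410,150,80,100),5),crop(b["img"],(140,150,80,100),5)]))
E
```

```text
7.88 [ 0.4815 -0.3881  0.1855] [-2.6651 -0.0047 -1.5517] j [-0.99  0.01  1.57  0.41  1.32  0.5 ] w 0.0309 F [ 0.3 -0.6  0.6]
```

View pics/g4.png

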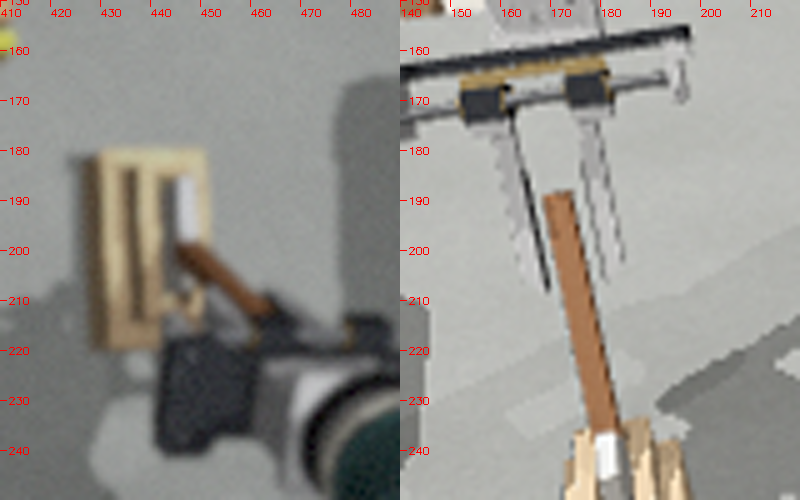

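Call:
jog_arm(series=[{"x":0,"y":0,"z":0,"rx":0,"ry":0,"rz":0},{"x":0,"y":0,"z":0,"rx":0,"ry":0,"rz":0},{"x":0,"y":0,"z":0,"rx":0,"ry":0,"rz":0},{"x":0,"y":0,"z":0,"rx":0,"ry":0,"rz":0}])

```text
time: 8.32
tool_pos: [0.4814, -0.3881, 0.1855]
ee_rot: [-2.665, -0.005, -1.552]
wrist_force: [0.0, -0.8, -0.0]
width: 0.0157
```

```bash
python3 - <<'E'
from plan import *
show()
p=robot.get_obs();plan([(np.array(p["tool_pos"])+[0,0,.09],R.from_euler('xyz',p["ee_rot"]),5)])
E
```

```text
8.32 [ 0.4814 -0.3881  0.1855] [-2.6651 -0.0047 -1.5517] j [-0.99  0.01  1.57  0.41  1.32  0.5 ] w 0.0157 F [ 0.  -0.8 -0. ]
0 mm [0.1, -8.3, -16.0] deg [0.0, 0.0, 0.0] n=18 0.0
1 mm [0.1, -8.3, -16.0] deg [0.0, 0.0, 0.0] n=18 0.0
2 mm [0.1, -8.3, -16.0] deg [0.0, 0.0, 0.0] n=18 0.0
3 mm [0.1, -8.3, -16.0] deg [0.0, 0.0, 0.0] n=18 0.0
4 mm [0.1, -8.3, -16.0] deg [0.0, 0.0, 0.0] n=18 0.0
```

Call:
jog_arm(series=[{"x":0,"y":-0.004,"z":-0.008,"rx":0,"ry":0,"rz":0},{"x":0,"y":-0.008,"z":-0.016,"rx":0,"ry":0,"rz":0},{"x":0,"y":-0.0083,"z":-0.016,"rx":0,"ry":0,"rz":0},{"x":0,"y":-0.0083,"z":-0.016,"rx":0,"ry":0,"rz":0},{"x":0,"y":-0.0083,"z":-0.016,"rx":0,"ry":0,"rz":0},{"x":0,"y":-0.004,"z":-0.008,"rx":0,"ry":0,"rz":0},{"x":0,"y":0,"z":0,"rx":0,"ry":0,"rz":0}])

```text
time: 8.9
tool_pos: [0.4784, -0.3869, 0.2752]
ee_rot: [-2.675, 0.001, -1.553]
wrist_force: [0.1, 0.3, -0.9]
width: 0.016
```

```bash
python3 - <<'E'
from plan import *
show()
b=cams.snapshot("scene");s=cams.snapshot("top")
np.save("top1.npy",s,allow_pickle=True);np.save("scene1.npy",b,allow_pickle=True)
cv2.imwrite("pics/g5.png",np.hstack([crop(s["img"],(410,150,80,100),5),crop(b["img"],(140,150,80,100),5)]))
E
```

```text
8.9 [ 0.4784 -0.3869  0.2752] [-2.6755e+00  1.0000e-03 -1.5525e+00] j [-0.99 -0.02  1.41  0.39  1.49  0.58] w 0.016 F [ 0.1  0.3 -0.9]
```

View pics/g5.png

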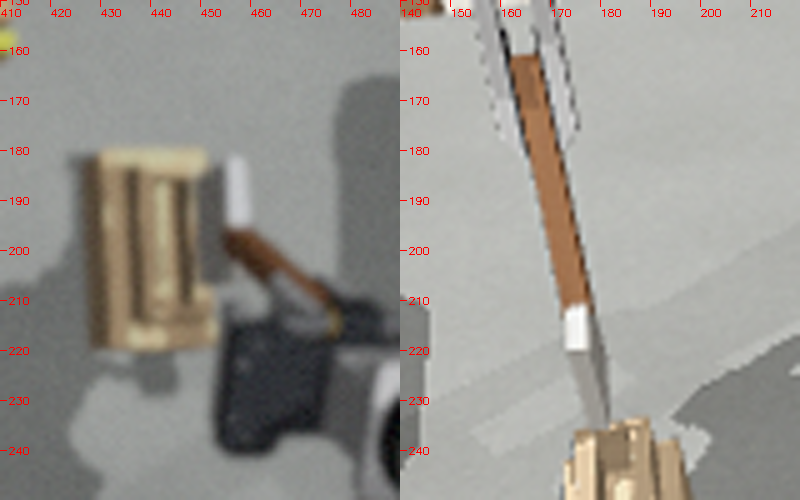

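```bash
cat >> plan.py <<'E'
SV=np.load("S.npy"); S=frame(*SV)
OFF=np.array([.0525,0,-.1055])
def tcp_for(x,y,z):  # blade centre in station axes (z above bench) -> TCP world
    b=tf(S,(x,y,z))[0]; return b-S[:3,:3]@OFF
def blade():
    o=robot.get_obs(); b=np.array(o["tool_pos"])+S[:3,:3]@OFF; i=S[:3,:3].T@(b-S[:3,3]); return i.round(4)
RS=Rf(SV[2])
E
python3 - <<'E'
from plan import *
print(blade())
plan([(tcp_for(-.135,-.2,.15),RS,5),(tcp_for(-.135,-.138,.084),RS,4)])
E
```

```text
[-0.1096 -0.3663  0.1671]
0 mm [-33.5, 4.6, 1.6] deg [0.08, 0.3, 0.49] n=34 0.6
1 mm [-33.4, 4.9, 1.5] deg [0.09, 0.29, 0.49] n=34 0.6
2 mm [-33.4, 5.2, 1.3] deg [0.08, 0.3, 0.49] n=34 0.6
3 mm [-33.4, 5.5, 1.1] deg [0.09, 0.29, 0.49] n=34 0.6
4 mm [-33.3, 5.8, 0.9] deg [0.08, 0.3, 0.49] n=34 0.6
5 mm [-15.5, 7.5, 14.7] deg [0.0, 0.0, 0.0] n=23 0.0
6 mm [-15.5, 7.5, 14.7] deg [0.0, 0.0, 0.0] n=23 0.0
7 mm [-15.5, 7.5, 14.7] deg [0.0, 0.0, 0.0] n=23 0.0
8 mm [-15.5, 7.5, 14.7] deg [0.0, 0.0, 0.0] n=23 0.0
```

Call:
jog_arm(series=[{"x":-0.02,"y":0.003,"z":0.001,"rx":0.1,"ry":0.3,"rz":0.5},{"x":-0.033,"y":0.005,"z":0.001,"rx":0.1,"ry":0.3,"rz":0.5},{"x":-0.033,"y":0.005,"z":0.001,"rx":0.1,"ry":0.3,"rz":0.5},{"x":-0.033,"y":0.005,"z":0.001,"rx":0.1,"ry":0.3,"rz":0.5},{"x":-0.033,"y":0.005,"z":0.001,"rx":0.1,"ry":0.3,"rz":0.5},{"x":-0.02,"y":0.006,"z":0.008,"rx":0,"ry":0,"rz":0},{"x":-0.015,"y":0.0075,"z":0.015,"rx":0,"ry":0,"rz":0},{"x":-0.015,"y":0.0075,"z":0.015,"rx":0,"ry":0,"rz":0},{"x":-0.015,"y":0.0065,"z":0.012,"rx":0,"ry":0,"rz":0},{"x":0,"y":0,"z":0,"rx":0,"ry":0,"rz":0}])

```text
time: 9.83
tool_pos: [0.4516, -0.1557, 0.178]
ee_rot: [-2.694, 0.021, -1.609]
wrist_force: [-0.4, 0.5, -1.9]
width: 0.0156
```

```bash
python3 - <<'E'
from plan import *
show();print(blade())
plan([(tcp_for(-.11,-.138,.084),RS,2)])
b=cams.snapshot("scene");s=cams.snapshot("top")
np.save("top2.npy",s,allow_pickle=True);np.save("scene2.npy",b,allow_pickle=True)
cv2.imwrite("pics/g6.png",np.vstack([crop(s["img"],(320,130,130,75),5.5),crop(b["img"],(200,170,130,75),5.5)])[:600] if 0 else crop(s["img"],(300,110,140,100),5.5))
cv2.imwrite("pics/g7.png",crop(b["img"],(150,150,150,120),5))
E
```

```text
9.83 [ 0.4516 -0.1557  0.178 ] [-2.6935  0.0206 -1.6091] j [-0.65 -0.39  1.91  0.28  1.27  0.93] w 0.0156 F [-0.4  0.5 -1.9]
[-0.1432 -0.1366  0.0725]
0 mm [0.5, -17.5, 2.0] deg [0.66, 0.44, -0.43] n=18 0.9
1 mm [0.6, -17.4, 2.2] deg [0.66, 0.45, -0.44] n=18 0.9
```

View pics/g6.png

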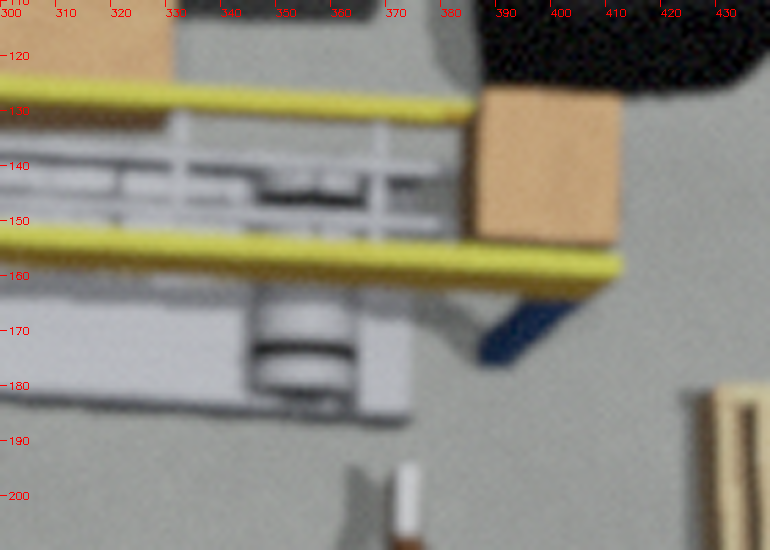

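View pics/g7.png

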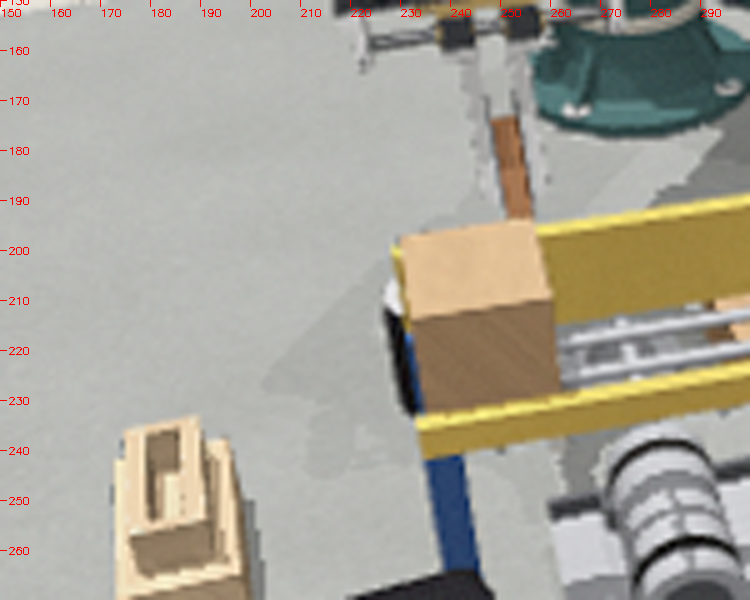

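```bash
python3 - <<'E'
from plan import *
s=load("top2.npy")
bl=blade()
for y in(-.006,.006): print(proj(tf(S,bl+[.035,y,.03]),s))
print("actual ~ (371.3,193.7),(375.3,193.7)  minus .5")
plan([(tcp_for(-.125,-.138,.084),RS,2),(tcp_for(-.003,-.138,.084),RS,5)])
E
```

```text
[[376.65865464 192.41864712]]
[[372.81815376 192.23334753]]
actual ~ (371.3,193.7),(375.3,193.7)  minus .5
0 mm [-1.0, -9.1, 0.0] deg [0.52, 0.31, -0.43] n=9 0.7
1 mm [-0.9, -9.1, 0.1] deg [0.53, 0.3, -0.44] n=9 0.8
2 mm [0.0, -21.7, 11.1] deg [-0.0, 0.0, 0.0] n=24 0.0
3 mm [0.0, -21.7, 11.1] deg [-0.0, 0.0, 0.0] n=24 0.0
4 mm [0.0, -21.7, 11.1] deg [-0.0, 0.0, 0.0] n=24 0.0
5 mm [0.0, -21.7, 11.1] deg [-0.0, 0.0, 0.0] n=24 0.0
6 mm [0.0, -21.7, 11.1] deg [-0.0, 0.0, 0.0] n=24 0.0
```

```bash
cat >> plan.py <<'E'
Rg=R.from_euler('xyz',[-2.6651,-.0047,-1.5517]); OT=Rg.inv().apply([.0525,0,-.1055])
# blade orientation rel tool: blade upright w/ yaw .022 at Rg
RB=Rg.inv()*R.from_euler('z',.022)
def blade():
    o=robot.get_obs(); q=R.from_euler('xyz',o["ee_rot"]); b=np.array(o["tool_pos"])+q.apply(OT)
    e=(R.from_euler('z',-SV[2])*q*RB).as_euler('xyz',degrees=True)
    return (S[:3,:3].T@(b-S[:3,3])).round(4), e.round(2)
RS=R.from_euler('z',SV[2])*RB.inv()
def tcp_for(x,y,z): return tf(S,(x,y,z))[0]-RS.apply(OT)
E
python3 - <<'E'
from plan import *
s=load("top2.npy")
bl,e=blade(); print(bl,e)
M=R.from_euler('z',SV[2])*R.from_euler('xyz',e,degrees=True)
c=tf(S,bl)[0]
for y in(-.006,.006): print(proj(c+M.apply([.035,y,.03]),s))
plan([(tcp_for(-.125,-.138,.084),RS,2),(tcp_for(-.003,-.138,.084),RS,5)])
E
```

```text
[-0.1439 -0.1389  0.0749] [ 1.21  1.35 -0.32]
[[376.53055995 193.10612773]]
[[372.71103986 192.88637168]]
0 mm [-1.5, -9.1, 0.0] deg [0.67, 0.46, -0.42] n=9 0.9
1 mm [-1.5, -9.1, 0.1] deg [0.68, 0.47, -0.42] n=9 0.9
2 mm [-0.1, -21.7, 11.2] deg [-0.0, -0.0, -0.0] n=24 0.0
3 mm [-0.1, -21.7, 11.2] deg [-0.0, -0.0, -0.0] n=24 0.0
4 mm [-0.1, -21.7, 11.2] deg [-0.0, -0.0, -0.0] n=24 0.0
5 mm [-0.1, -21.7, 11.2] deg [-0.0, -0.0, -0.0] n=24 0.0
6 mm [-0.1, -21.7, 11.2] deg [-0.0, -0.0, -0.0] n=24 0.0
```

Call:
jog_arm(series=[{"x":0.0005,"y":-0.009,"z":0,"rx":0.7,"ry":0.5,"rz":-0.4},{"x":0.0005,"y":-0.009,"z":0,"rx":0.7,"ry":0.5,"rz":-0.4},{"x":0,"y":0,"z":0,"rx":0,"ry":0,"rz":0}])

```text
time: 10.18
tool_pos: [0.4719, -0.164, 0.1926]
ee_rot: [-2.659, -0.01, -1.61]
wrist_force: [-0.4, -0.7, -1.8]
width: 0.0156
```

```bash
python3 - <<'E'
from plan import *
show();print(blade())
plan([(tcp_for(-.003,-.143,.084),RS,6)])
E
```

```text
10.18 [ 0.4719 -0.164   0.1926] [-2.6587 -0.01   -1.6098] j [-0.63 -0.37  1.88  0.27  1.23  0.94] w 0.0156 F [-0.4 -0.7 -1.8]
(array([-0.122 , -0.1462,  0.0874]), array([-0.31, -0.36, -0.25]))
0 mm [-0.5, -17.4, 9.7] deg [-0.06, -0.06, -0.01] n=20 0.1
1 mm [-0.5, -17.4, 9.7] deg [-0.06, -0.07, -0.02] n=20 0.1
2 mm [-0.5, -17.4, 9.7] deg [-0.06, -0.06, -0.01] n=20 0.1
3 mm [-0.5, -17.5, 9.7] deg [-0.06, -0.07, -0.02] n=20 0.1
4 mm [-0.5, -17.5, 9.6] deg [-0.06, -0.06, -0.01] n=20 0.1
5 mm [-0.5, -17.5, 9.6] deg [-0.06, -0.07, -0.01] n=20 0.1
```

Call:
jog_arm(series=[{"x":0,"y":-0.015,"z":0.008,"rx":0,"ry":0,"rz":0},{"x":0,"y":-0.0175,"z":0.0095,"rx":0,"ry":0,"rz":0},{"x":0,"y":-0.0175,"z":0.0095,"rx":0,"ry":0,"rz":0},{"x":0,"y":-0.0175,"z":0.0095,"rx":0,"ry":0,"rz":0},{"x":0,"y":-0.015,"z":0.008,"rx":0,"ry":0,"rz":0},{"x":0,"y":-0.01,"z":0.005,"rx":0,"ry":0,"rz":0},{"x":0,"y":0,"z":0,"rx":0,"ry":0,"rz":0}])

```text
time: 10.77
tool_pos: [0.5869, -0.1759, 0.2]
ee_rot: [-2.647, -0.018, -1.616]
wrist_force: [0.2, -0.1, -1.5]
width: 0.0156
```

```bash
python3 - <<'E'
from plan import *
show();print(blade())
plan([(tcp_for(-.003,-.14,.064),RS,4)])
b=cams.snapshot("scene");s=cams.snapshot("top")
cv2.imwrite("pics/g8.png",np.vstack([crop(s["img"],(300,110,145,60),5.5),crop(b["img"],(190,210,145,50),5.5)]))
E
```

```text
10.77 [ 0.5869 -0.1759  0.2   ] [-2.6474 -0.0176 -1.6164] j [-0.49 -0.12  1.67  0.21  1.14  1.07] w 0.0156 F [ 0.2 -0.1 -1.5]
(array([-0.0055, -0.1556,  0.0955]), array([-0.74, -1.01, -0.61]))
0 mm [-3.6, 2.7, 7.2] deg [-0.25, -0.24, -0.05] n=8 0.4
1 mm [-3.5, 2.6, 7.2] deg [-0.25, -0.24, -0.06] n=8 0.4
2 mm [-3.5, 2.6, 7.2] deg [-0.26, -0.23, -0.05] n=8 0.4
3 mm [-3.5, 2.6, 7.2] deg [-0.25, -0.24, -0.05] n=8 0.4
```

View pics/g8.png

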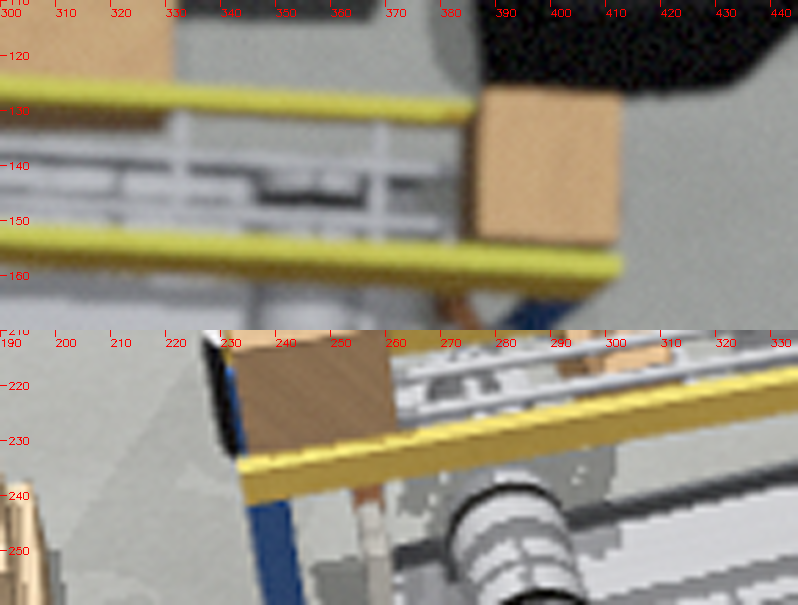

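Call:
jog_arm(series=[{"x":-0.003,"y":0.0025,"z":0.007,"rx":-0.3,"ry":-0.3,"rz":0},{"x":-0.003,"y":0.0025,"z":0.007,"rx":-0.3,"ry":-0.3,"rz":0},{"x":-0.003,"y":0.0025,"z":0.007,"rx":-0.3,"ry":-0.3,"rz":0},{"x":-0.003,"y":0.002,"z":0.006,"rx":-0.2,"ry":-0.2,"rz":0},{"x":0,"y":0,"z":0,"rx":0,"ry":0,"rz":0}])

```text
time: 11.28
tool_pos: [0.5876, -0.1639, 0.1686]
ee_rot: [-2.671, 0.001, -1.609]
wrist_force: [0.1, 0.8, -1.7]
width: 0.0158
```

```bash
python3 - <<'E'
from plan import *
show();print(blade())
plan([(tcp_for(-.003,-.13,.063),RS,2),(tcp_for(-.003,-.07,.067),RS,10)])
b=cams.snapshot("scene")
cv2.imwrite("pics/g9.png",crop(b["img"],(220,210,110,85),7))
E
```

```text
11.28 [ 0.5876 -0.1639  0.1686] [-2.6708e+00  1.0000e-03 -1.6092e+00] j [-0.48 -0.09  1.7   0.22  1.11  1.08] w 0.0158 F [ 0.1  0.8 -1.7]
(array([-0.0076, -0.1413,  0.0628]), array([ 0.33,  0.33, -0.22]))
0 mm [-5.8, -1.7, 0.9] deg [0.16, 0.1, -0.17] n=6 0.3
1 mm [-5.8, -1.7, 0.9] deg [0.17, 0.09, -0.17] n=6 0.3
2 mm [-6.0, -0.2, -0.4] deg [-0.0, 0.0, -0.0] n=6 0.0
3 mm [-6.0, -0.2, -0.4] deg [-0.0, 0.0, -0.0] n=6 0.0
4 mm [-6.0, -0.2, -0.4] deg [-0.0, 0.0, -0.0] n=6 0.0
5 mm [-6.0, -0.2, -0.4] deg [-0.0, 0.0, -0.0] n=6 0.0
6 mm [-6.0, -0.2, -0.4] deg [-0.0, 0.0, -0.0] n=6 0.0
7 mm [-6.0, -0.2, -0.4] deg [-0.0, 0.0, -0.0] n=6 0.0
8 mm [-6.0, -0.2, -0.4] deg [-0.0, 0.0, -0.0] n=6 0.0
9 mm [-6.0, -0.2, -0.4] deg [-0.0, 0.0, -0.0] n=6 0.0
10 mm [-6.0, -0.2, -0.4] deg [-0.0, 0.0, -0.0] n=6 0.0
11 mm [-6.0, -0.2, -0.4] deg [-0.0, 0.0, -0.0] n=6 0.0
```

View pics/g9.png

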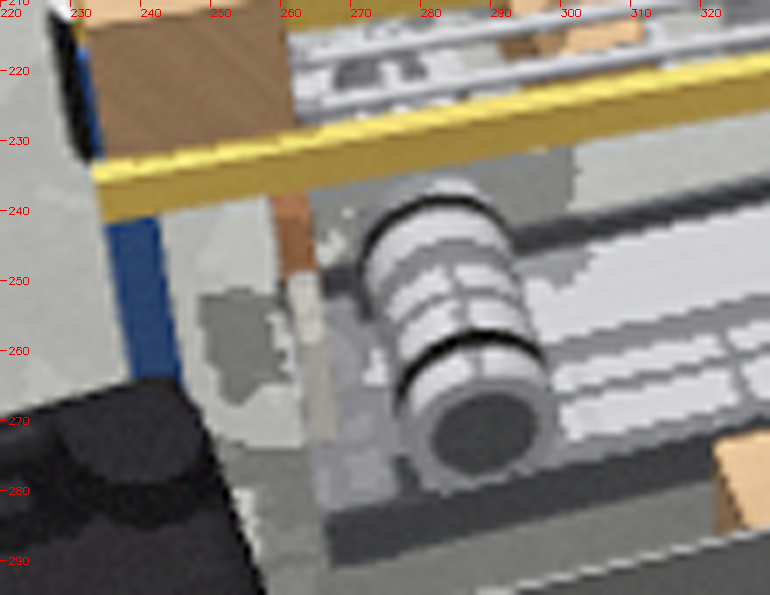

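Call:
jog_arm(series=[{"x":-0.005,"y":-0.0015,"z":0.0005,"rx":0.1,"ry":0.1,"rz":-0.1},{"x":-0.005,"y":-0.0015,"z":0.0005,"rx":0.1,"ry":0.1,"rz":-0.1},{"x":-0.005,"y":0,"z":-0.0004,"rx":0,"ry":0,"rz":0},{"x":-0.005,"y":0,"z":-0.0004,"rx":0,"ry":0,"rz":0},{"x":-0.005,"y":0,"z":-0.0004,"rx":0,"ry":0,"rz":0},{"x":-0.005,"y":0,"z":-0.0004,"rx":0,"ry":0,"rz":0},{"x":-0.005,"y":0,"z":-0.0004,"rx":0,"ry":0,"rz":0},{"x":-0.005,"y":0,"z":-0.0004,"rx":0,"ry":0,"rz":0}])

```text
time: 12.0
tool_pos: [0.5926, -0.1222, 0.1749]
ee_rot: [-2.661, -0.009, -1.609]
wrist_force: [-0.2, -0.4, 0.2]
width: 0.0161
```

```bash
cat > st.py <<'E'
from plan import *
import sys
show();bl,e=blade();print(bl,e)
y=float(sys.argv[1]); n=int(sys.argv[2])
plan([(tcp_for(-.003,y,.0325+.031+.0052+np.tan(np.radians(3))*y),RS,n)])
if len(sys.argv)>3:
    b=cams.snapshot("scene")
    cv2.imwrite(sys.argv[3],crop(b["img"],(225,210,150,85),5.2))
E
python3 st.py -0.06 12 pics/p1.png
```

```text
12.0 [ 0.5926 -0.1222  0.1749] [-2.6608 -0.009  -1.6089] j [-0.38 -0.12  1.72  0.17  1.09  1.18] w 0.0161 F [-0.2 -0.4  0.2]
[-0.0029 -0.1004  0.0696] [-0.25 -0.25 -0.2 ]
0 mm [-3.3, 0.1, 0.3] deg [-0.02, -0.03, -0.01] n=3 0.0
1 mm [-3.3, 0.1, 0.3] deg [-0.02, -0.02, -0.0] n=3 0.0
2 mm [-3.3, 0.1, 0.3] deg [-0.02, -0.03, -0.01] n=3 0.0
3 mm [-3.3, 0.1, 0.3] deg [-0.02, -0.03, -0.0] n=3 0.0
4 mm [-3.3, 0.1, 0.3] deg [-0.02, -0.02, -0.01] n=3 0.0
5 mm [-3.3, 0.1, 0.3] deg [-0.02, -0.03, -0.0] n=3 0.0
6 mm [-3.3, 0.1, 0.3] deg [-0.02, -0.02, -0.01] n=3 0.0
7 mm [-3.3, 0.1, 0.3] deg [-0.02, -0.03, -0.0] n=3 0.0
8 mm [-3.3, 0.1, 0.3] deg [-0.02, -0.03, -0.01] n=3 0.0
9 mm [-3.3, 0.1, 0.3] deg [-0.02, -0.02, -0.01] n=3 0.0
10 mm [-3.3, 0.1, 0.3] deg [-0.02, -0.03, -0.0] n=3 0.0
11 mm [-3.3, 0.1, 0.3] deg [-0.03, -0.03, -0.01] n=3 0.0
```

View pics/p1.png

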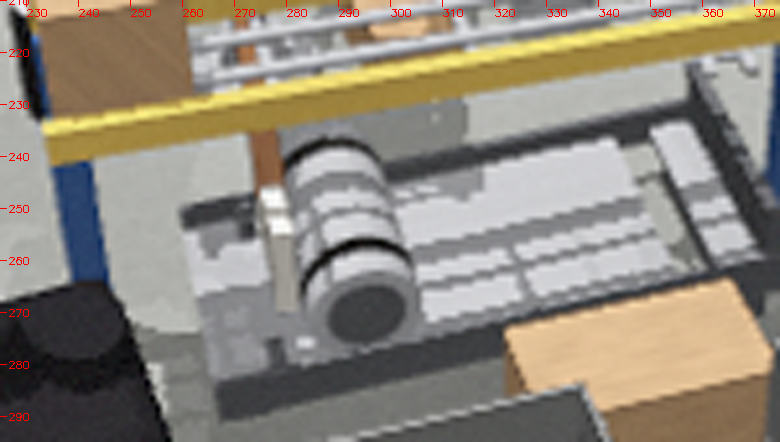

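Call:
jog_arm(series=[{"x":-0.005,"y":0,"z":0,"rx":0,"ry":0,"rz":0},{"x":-0.005,"y":0,"z":0,"rx":0,"ry":0,"rz":0},{"x":-0.005,"y":0,"z":0,"rx":0,"ry":0,"rz":0},{"x":-0.005,"y":0,"z":0,"rx":0,"ry":0,"rz":0},{"x":-0.005,"y":0,"z":0,"rx":0,"ry":0,"rz":0},{"x":-0.005,"y":0,"z":0,"rx":0,"ry":0,"rz":0},{"x":-0.005,"y":0,"z":0,"rx":0,"ry":0,"rz":0},{"x":-0.005,"y":0,"z":0,"rx":0,"ry":0,"rz":0},{"x":-0.005,"y":0,"z":0,"rx":0,"ry":0,"rz":0},{"x":-0.005,"y":0,"z":0,"rx":0,"ry":0,"rz":0}])

```text
time: 12.88
tool_pos: [0.5945, -0.0661, 0.1744]
ee_rot: [-2.661, -0.008, -1.608]
wrist_force: [0.3, -0.6, -1.7]
width: 0.0158
```

```bash
python3 st.py 0 10
```

```text
12.88 [ 0.5945 -0.0661  0.1744] [-2.661  -0.0078 -1.6083] j [-0.26 -0.14  1.74  0.11  1.08  1.32] w 0.0158 F [ 0.3 -0.6 -1.7]
[-0.0028 -0.0442  0.0691] [-0.18 -0.23 -0.17]
0 mm [-4.4, -0.0, -0.0] deg [-0.02, -0.02, -0.01] n=4 0.0
1 mm [-4.4, -0.0, -0.0] deg [-0.03, -0.03, -0.0] n=4 0.0
2 mm [-4.4, -0.0, -0.0] deg [-0.02, -0.02, -0.01] n=4 0.0
3 mm [-4.4, -0.0, -0.0] deg [-0.02, -0.03, -0.01] n=4 0.0
4 mm [-4.4, -0.0, -0.0] deg [-0.03, -0.02, -0.01] n=4 0.0
5 mm [-4.4, -0.0, -0.0] deg [-0.02, -0.02, -0.0] n=4 0.0
6 mm [-4.4, -0.0, -0.0] deg [-0.02, -0.03, -0.01] n=4 0.0
7 mm [-4.4, -0.0, -0.0] deg [-0.03, -0.02, -0.01] n=4 0.0
8 mm [-4.4, -0.0, 0.0] deg [-0.02, -0.02, -0.0] n=4 0.0
9 mm [-4.4, -0.0, 0.0] deg [-0.02, -0.03, -0.01] n=4 0.0
```

Call:
jog_arm(series=[{"x":-0.005,"y":0,"z":-0.0002,"rx":0,"ry":0,"rz":0},{"x":-0.005,"y":0,"z":-0.0002,"rx":0,"ry":0,"rz":0},{"x":-0.005,"y":0,"z":-0.0002,"rx":0,"ry":0,"rz":0},{"x":-0.005,"y":0,"z":-0.0002,"rx":0,"ry":0,"rz":0},{"x":-0.005,"y":0,"z":-0.0002,"rx":0,"ry":0,"rz":0},{"x":-0.005,"y":0,"z":-0.0002,"rx":0,"ry":0,"rz":0},{"x":-0.005,"y":0,"z":-0.0002,"rx":0,"ry":0,"rz":0},{"x":-0.005,"y":0,"z":-0.0002,"rx":0,"ry":0,"rz":0},{"x":-0.005,"y":0,"z":-0.0002,"rx":0,"ry":0,"rz":0},{"x":-0.005,"y":0,"z":-0.0002,"rx":0,"ry":0,"rz":0}])

```text
time: 13.72
tool_pos: [0.5953, -0.0103, 0.1757]
ee_rot: [-2.662, -0.007, -1.608]
wrist_force: [0.7, 1.2, -0.6]
width: 0.0161
```

```bash
python3 st.py 0.06 10 pics/p2.png
```

```text
13.72 [ 0.5953 -0.0103  0.1757] [-2.6616 -0.0073 -1.6082] j [-0.14 -0.15  1.74  0.04  1.07  1.46] w 0.0161 F [ 0.7  1.2 -0.6]
[-0.0039  0.0117  0.0704] [-0.15 -0.2  -0.17]
0 mm [-4.8, -0.2, -0.1] deg [-0.02, -0.02, -0.01] n=5 0.0
1 mm [-4.8, -0.2, -0.1] deg [-0.02, -0.02, -0.01] n=5 0.0
2 mm [-4.8, -0.2, -0.1] deg [-0.02, -0.02, -0.0] n=5 0.0
3 mm [-4.8, -0.2, -0.1] deg [-0.02, -0.02, -0.01] n=5 0.0
4 mm [-4.8, -0.2, -0.1] deg [-0.02, -0.02, -0.01] n=5 0.0
5 mm [-4.8, -0.2, -0.1] deg [-0.02, -0.03, -0.01] n=5 0.0
6 mm [-4.8, -0.2, -0.1] deg [-0.02, -0.02, -0.01] n=5 0.0
7 mm [-4.8, -0.2, -0.1] deg [-0.02, -0.02, -0.0] n=5 0.0
8 mm [-4.8, -0.2, -0.1] deg [-0.02, -0.02, -0.01] n=5 0.0
9 mm [-4.8, -0.2, -0.1] deg [-0.02, -0.02, -0.01] n=5 0.0
```

View pics/p2.png

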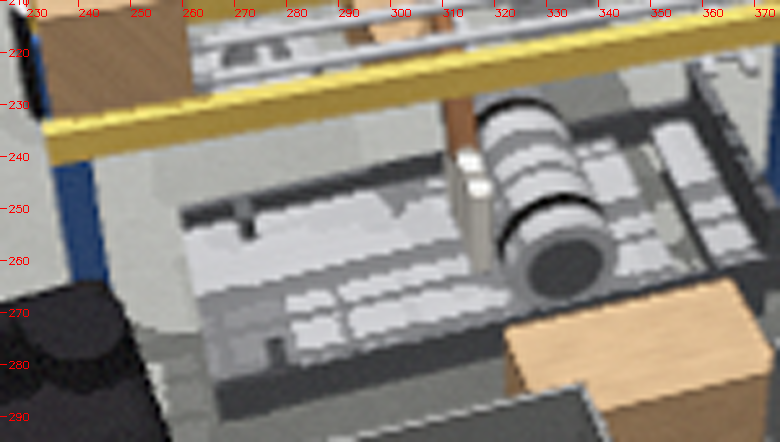

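Call:
jog_arm(series=[{"x":-0.005,"y":0,"z":-0.0002,"rx":0,"ry":0,"rz":0},{"x":-0.005,"y":0,"z":-0.0002,"rx":0,"ry":0,"rz":0},{"x":-0.005,"y":0,"z":-0.0002,"rx":0,"ry":0,"rz":0},{"x":-0.005,"y":0,"z":-0.0002,"rx":0,"ry":0,"rz":0},{"x":-0.005,"y":0,"z":-0.0002,"rx":0,"ry":0,"rz":0},{"x":-0.005,"y":0,"z":-0.0002,"rx":0,"ry":0,"rz":0},{"x":-0.005,"y":0,"z":-0.0002,"rx":0,"ry":0,"rz":0},{"x":-0.0045,"y":0,"z":-0.0002,"rx":0,"ry":0,"rz":0},{"x":-0.004,"y":0,"z":-0.0002,"rx":0,"ry":0,"rz":0},{"x":-0.0035,"y":0,"z":-0.0002,"rx":0,"ry":0,"rz":0}])

```text
time: 14.6
tool_pos: [0.5958, 0.0429, 0.177]
ee_rot: [-2.663, -0.005, -1.608]
wrist_force: [0.4, -0.8, -0.7]
width: 0.0159
```

```bash
python3 st.py 0.085 6 pics/p3.png
```

```text
14.6 [0.5958 0.0429 0.177 ] [-2.6626 -0.0054 -1.6076] j [-0.01 -0.14  1.73 -0.02  1.08  1.6 ] w 0.0159 F [ 0.4 -0.8 -0.7]
[-0.0051  0.0651  0.0716] [-0.04 -0.14 -0.13]
0 mm [-3.3, -0.5, -0.1] deg [-0.02, -0.02, -0.02] n=3 0.0
1 mm [-3.3, -0.5, -0.1] deg [-0.03, -0.01, -0.01] n=3 0.0
2 mm [-3.3, -0.5, -0.1] deg [-0.02, -0.02, -0.02] n=3 0.0
3 mm [-3.3, -0.5, -0.1] deg [-0.02, -0.01, -0.01] n=3 0.0
4 mm [-3.3, -0.5, -0.1] deg [-0.03, -0.02, -0.02] n=3 0.0
5 mm [-3.3, -0.5, -0.1] deg [-0.02, -0.02, -0.02] n=3 0.0
```

View pics/p3.png

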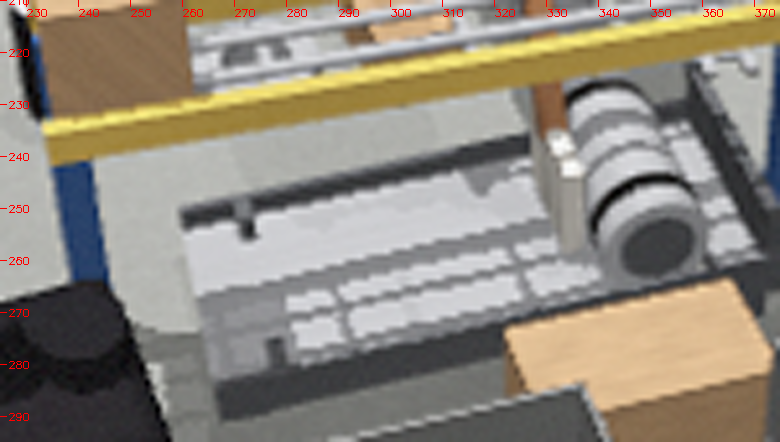

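Call:
jog_arm(series=[{"x":-0.003,"y":0,"z":-0.0002,"rx":0,"ry":0,"rz":0},{"x":-0.003,"y":-0.0004,"z":-0.0002,"rx":0,"ry":0,"rz":0},{"x":-0.003,"y":-0.0004,"z":-0.0002,"rx":0,"ry":0,"rz":0},{"x":-0.0025,"y":-0.0004,"z":-0.0002,"rx":0,"ry":0,"rz":0},{"x":-0.0025,"y":-0.0004,"z":-0.0002,"rx":0,"ry":0,"rz":0},{"x":-0.002,"y":0,"z":-0.0001,"rx":0,"ry":0,"rz":0}])

```text
time: 15.15
tool_pos: [0.5974, 0.0608, 0.1787]
ee_rot: [-2.663, -0.005, -1.608]
wrist_force: [1.1, -1.0, -1.6]
width: 0.016
```

```bash
python3 st.py 0.09 3 pics/p4.png
```

```text
15.15 [0.5974 0.0608 0.1787] [-2.6629 -0.0047 -1.6078] j [ 0.03 -0.14  1.72 -0.04  1.08  1.64] w 0.016 F [ 1.1 -1.  -1.6]
[-0.0041  0.0831  0.0733] [-0.   -0.12 -0.14]
0 mm [-2.3, -0.4, 0.1] deg [-0.04, -0.02, -0.04] n=2 0.1
1 mm [-2.3, -0.4, 0.1] deg [-0.04, -0.02, -0.04] n=2 0.1
2 mm [-2.3, -0.4, 0.1] deg [-0.04, -0.03, -0.04] n=2 0.1
```

View pics/p4.png

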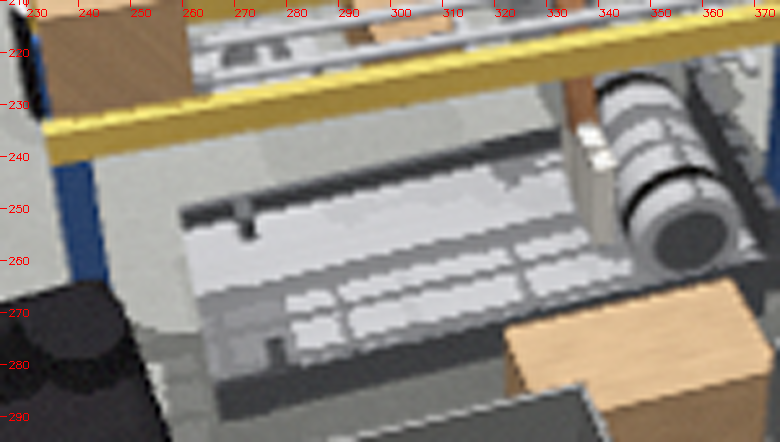

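```bash
python3 - <<'E'
from plan import *
b=load("scene0.npy")
for y,z in((-.082,.06),(.118,.0705),(.123,.0702),(.128,.068)): print(y,proj(tf(S,(.065,y,z)),b))
c=cams.snapshot("scene"); cv2.imwrite("pics/p5.png",crop(c["img"],(325,215,60,55),10))
E
```

```text
-0.082 [[288.53102545 271.65680698]]
0.118 [[356.14469141 255.87630393]]
0.123 [[357.77275912 255.6391154 ]]
0.128 [[359.36744254 255.88887124]]
```

View pics/p5.png

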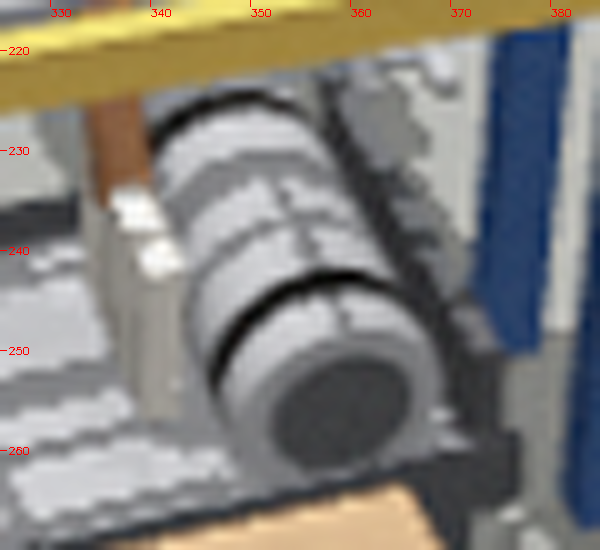

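Call:
jog_arm(series=[{"x":-0.0015,"y":-0.0003,"z":0,"rx":0,"ry":0,"rz":0},{"x":0,"y":0,"z":0,"rx":0,"ry":0,"rz":0},{"x":0,"y":0,"z":0,"rx":0,"ry":0,"rz":0}])

```text
time: 15.5
tool_pos: [0.5973, 0.0629, 0.1781]
ee_rot: [-2.664, -0.004, -1.607]
wrist_force: [-0.7, -0.8, -1.0]
width: 0.0156
```

```bash
python3 - <<'E'
from plan import *
show();print(blade())
c=cams.snapshot("scene"); cv2.imwrite("pics/p6.png",crop(c["img"],(325,215,60,55),10))
E
```

```text
15.5 [0.5973 0.0629 0.1781] [-2.6644 -0.0042 -1.607 ] j [ 0.03 -0.13  1.72 -0.04  1.08  1.65] w 0.0156 F [-0.7 -0.8 -1. ]
(array([-0.0044,  0.0853,  0.0726]), array([ 0.03, -0.04, -0.1 ]))
```

View pics/p6.png

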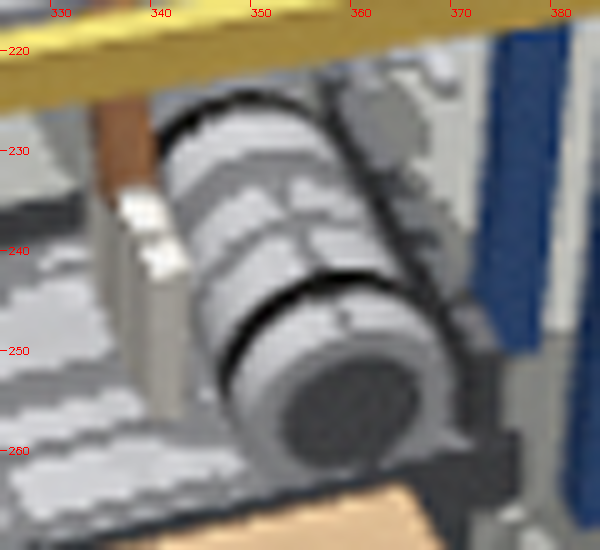

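Call:
jog_arm(series=[{"x":0.004,"y":0,"z":0,"rx":0,"ry":0,"rz":0},{"x":0.007,"y":0,"z":0,"rx":0,"ry":0,"rz":0},{"x":0.009,"y":0,"z":0,"rx":0,"ry":0,"rz":0},{"x":0.009,"y":-0.002,"z":-0.004,"rx":0,"ry":0,"rz":0},{"x":0.005,"y":-0.003,"z":-0.006,"rx":0,"ry":0,"rz":0},{"x":0,"y":-0.002,"z":-0.004,"rx":0,"ry":0,"rz":0},{"x":0,"y":0,"z":0,"rx":0,"ry":0,"rz":0}])

```text
time: 16.13
tool_pos: [0.5953, 0.0239, 0.1943]
ee_rot: [-2.665, -0.005, -1.609]
wrist_force: [-0.3, 0.2, -1.3]
width: 0.0162
```

```bash
python3 - <<'E'
from plan import *
show();bl=blade();print(bl)
plan([(tcp_for(-.14,bl[0][1],.092),RS,6),(tcp_for(-.14,bl[0][1],.17),RS,3)])
c=cams.snapshot("scene"); cv2.imwrite("pics/p7.png",crop(c["img"],(305,205,80,65),9))
E
```

```text
16.13 [0.5953 0.0239 0.1943] [-2.6655 -0.0052 -1.6088] j [-0.06 -0.16  1.71  0.    1.12  1.55] w 0.0162 F [-0.3  0.2 -1.3]
(array([-0.0054,  0.0461,  0.0887]), array([-0.03,  0.02, -0.2 ]))
0 mm [0.2, 19.7, -10.8] deg [0.0, -0.02, -0.03] n=22 0.0
1 mm [0.2, 19.7, -10.8] deg [0.01, -0.02, -0.02] n=22 0.0
2 mm [0.2, 19.7, -10.8] deg [0.0, -0.02, -0.03] n=22 0.0
3 mm [0.1, 19.7, -10.8] deg [0.0, -0.02, -0.03] n=22 0.0
4 mm [0.1, 19.7, -10.8] deg [0.01, -0.02, -0.03] n=22 0.0
5 mm [0.1, 19.7, -10.8] deg [0.0, -0.02, -0.02] n=22 0.0
6 mm [0.1, -11.9, -23.1] deg [0.0, 0.0, -0.0] n=26 0.0
7 mm [0.1, -11.9, -23.1] deg [0.0, 0.0, -0.0] n=26 0.0
8 mm [0.1, -11.9, -23.1] deg [0.0, 0.0, -0.0] n=26 0.0
```

View pics/p7.png

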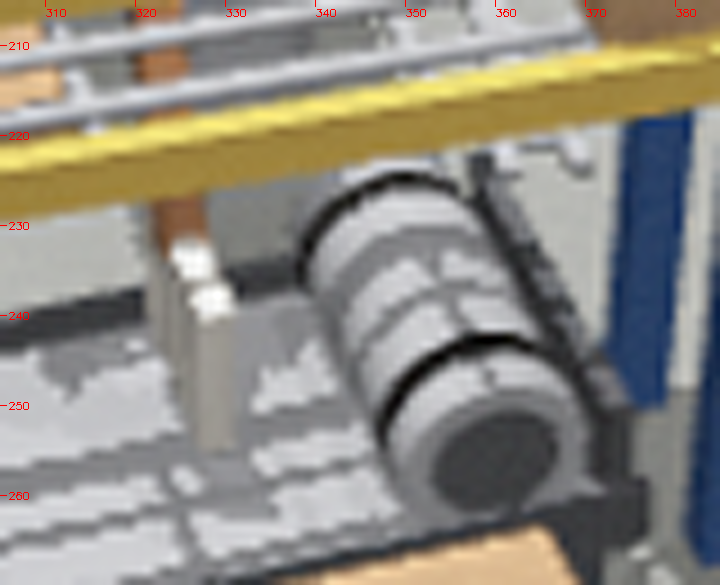

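Call:
jog_arm(series=[{"x":0,"y":0.012,"z":-0.007,"rx":0,"ry":0,"rz":0},{"x":0,"y":0.0195,"z":-0.011,"rx":0,"ry":0,"rz":0},{"x":0,"y":0.0195,"z":-0.011,"rx":0,"ry":0,"rz":0},{"x":0,"y":0.0195,"z":-0.011,"rx":0,"ry":0,"rz":0},{"x":0,"y":0.0195,"z":-0.011,"rx":0,"ry":0,"rz":0},{"x":0,"y":0.0195,"z":-0.011,"rx":0,"ry":0,"rz":0},{"x":0,"y":-0.006,"z":-0.02,"rx":0,"ry":0,"rz":0},{"x":0,"y":-0.012,"z":-0.023,"rx":0,"ry":0,"rz":0},{"x":0,"y":-0.012,"z":-0.023,"rx":0,"ry":0,"rz":0},{"x":0,"y":-0.006,"z":-0.012,"rx":0,"ry":0,"rz":0}])

```text
time: 17.02
tool_pos: [0.4548, 0.0321, 0.2764]
ee_rot: [-2.684, -0.003, -1.605]
wrist_force: [0.5, -0.5, 0.2]
width: 0.016
```

```bash
python3 - <<'E'
from plan import *
show();print(blade())
# return reference: TCP (.4814,-.3881,.1855), Rg
plan([((.4814,-.3881,.275),Rg,12)])
E
```

```text
17.02 [0.4548 0.0321 0.2764] [-2.6837 -0.0034 -1.6048] j [-0.06 -0.49  1.78  0.01  1.39  1.54] w 0.016 F [ 0.5 -0.5  0.2]
(array([-0.1479,  0.0503,  0.1699]), array([0.08, 1.06, 0.03]))
0 mm [34.9, -3.0, 1.7] deg [0.09, -0.11, -0.23] n=35 0.3
1 mm [34.9, -2.8, 1.7] deg [0.09, -0.11, -0.23] n=35 0.3
2 mm [35.0, -2.7, 1.6] deg [0.09, -0.11, -0.23] n=35 0.3
3 mm [35.0, -2.5, 1.5] deg [0.09, -0.1, -0.23] n=35 0.3
4 mm [35.0, -2.4, 1.5] deg [0.09, -0.11, -0.23] n=35 0.3
5 mm [35.0, -2.2, 1.4] deg [0.09, -0.11, -0.22] n=35 0.3
6 mm [35.0, -2.1, 1.3] deg [0.09, -0.11, -0.23] n=35 0.3
7 mm [35.0, -2.0, 1.3] deg [0.09, -0.11, -0.23] n=35 0.3
8 mm [35.0, -1.8, 1.2] deg [0.09, -0.11, -0.23] n=35 0.3
9 mm [35.0, -1.7, 1.2] deg [0.09, -0.11, -0.23] n=35 0.3
10 mm [35.0, -1.5, 1.1] deg [0.09, -0.11, -0.23] n=35 0.3
11 mm [35.0, -1.4, 1.0] deg [0.09, -0.1, -0.23] n=35 0.3
```

Call:
jog_arm(series=[{"x":0.025,"y":-0.002,"z":0.001,"rx":0.1,"ry":-0.1,"rz":-0.2},{"x":0.035,"y":-0.003,"z":0.0016,"rx":0.1,"ry":-0.1,"rz":-0.2},{"x":0.035,"y":-0.003,"z":0.0016,"rx":0.1,"ry":-0.1,"rz":-0.2},{"x":0.035,"y":-0.0025,"z":0.0015,"rx":0.1,"ry":-0.1,"rz":-0.2},{"x":0.035,"y":-0.0025,"z":0.0015,"rx":0.1,"ry":-0.1,"rz":-0.2},{"x":0.035,"y":-0.002,"z":0.0015,"rx":0.1,"ry":-0.1,"rz":-0.2},{"x":0.035,"y":-0.002,"z":0.001,"rx":0.1,"ry":-0.1,"rz":-0.2},{"x":0.035,"y":-0.002,"z":0.001,"rx":0.1,"ry":-0.1,"rz":-0.2},{"x":0.035,"y":-0.002,"z":0.001,"rx":0.1,"ry":-0.1,"rz":-0.2},{"x":0.035,"y":-0.0015,"z":0.001,"rx":0.1,"ry":-0.1,"rz":-0.2},{"x":0.03,"y":-0.0015,"z":0.001,"rx":0.1,"ry":-0.1,"rz":-0.2},{"x":0.015,"y":0,"z":0,"rx":0,"ry":0,"rz":-0.2}])

```text
time: 18.02
tool_pos: [0.4847, -0.3643, 0.2879]
ee_rot: [-2.643, -0.014, -1.539]
wrist_force: [-0.7, 1.0, -2.0]
width: 0.0155
```

```bash
python3 - <<'E'
from plan import *
show()
plan([((.4814,-.3881,.275),Rg,2)])
E
```

```text
18.02 [ 0.4847 -0.3643  0.2879] [-2.6427 -0.0144 -1.5389] j [-0.97 -0.07  1.45  0.41  1.47  0.58] w 0.0155 F [-0.7  1.  -2. ]
0 mm [11.8, 5.0, 4.8] deg [-0.65, -0.07, 0.45] n=14 0.8
1 mm [11.8, 4.8, 4.9] deg [-0.64, -0.08, 0.46] n=14 0.8
```

Call:
jog_arm(series=[{"x":0.011,"y":0.005,"z":0.005,"rx":-0.6,"ry":-0.1,"rz":0.4},{"x":0.01,"y":0.004,"z":0.004,"rx":-0.5,"ry":0,"rz":0.4},{"x":0,"y":0,"z":0,"rx":0,"ry":0,"rz":0}])

```text
time: 18.27
tool_pos: [0.4807, -0.3918, 0.2734]
ee_rot: [-2.665, -0.007, -1.556]
wrist_force: [0.1, 0.4, -2.4]
width: 0.0157
```

```bash
python3 - <<'E'
from plan import *
show()
plan([((.4814,-.3881,.275),Rg,1)])
E
```

```text
18.27 [ 0.4807 -0.3918  0.2734] [-2.6655 -0.0066 -1.5562] j [-1.   -0.01  1.42  0.4   1.47  0.57] w 0.0157 F [ 0.1  0.4 -2.4]
0 mm [-3.7, -1.4, -1.1] deg [0.02, -0.21, -0.18] n=4 0.3
```

Call:
jog_arm(series=[{"x":-0.0035,"y":0.003,"z":0.007,"rx":0,"ry":-0.2,"rz":-0.2},{"x":0,"y":0.005,"z":0.01,"rx":0,"ry":0,"rz":0},{"x":0,"y":0.005,"z":0.01,"rx":0,"ry":0,"rz":0},{"x":0,"y":0.001,"z":0.003,"rx":0,"ry":0,"rz":0},{"x":0,"y":0,"z":0,"rx":0,"ry":0,"rz":0}])

```text
time: 18.68
tool_pos: [0.4828, -0.3842, 0.2367]
ee_rot: [-2.666, -0.004, -1.547]
wrist_force: [0.0, -0.1, -0.9]
width: 0.0161
```

```bash
python3 - <<'E'
from plan import *
show()
plan([((.4814,-.3881,.235),Rg,1)])
b=cams.snapshot("scene");s=cams.snapshot("top")
cv2.imwrite("pics/r1.png",np.hstack([crop(s["img"],(415,165,50,70),8),crop(b["img"],(150,195,50,70),8)]))
E
```

```text
18.68 [ 0.4828 -0.3842  0.2367] [-2.6657 -0.0038 -1.5466] j [-0.99 -0.02  1.49  0.4   1.41  0.54] w 0.0161 F [ 0.  -0.1 -0.9]
0 mm [3.8, 2.1, 0.8] deg [0.03, 0.18, 0.23] n=4 0.3
```

View pics/r1.png

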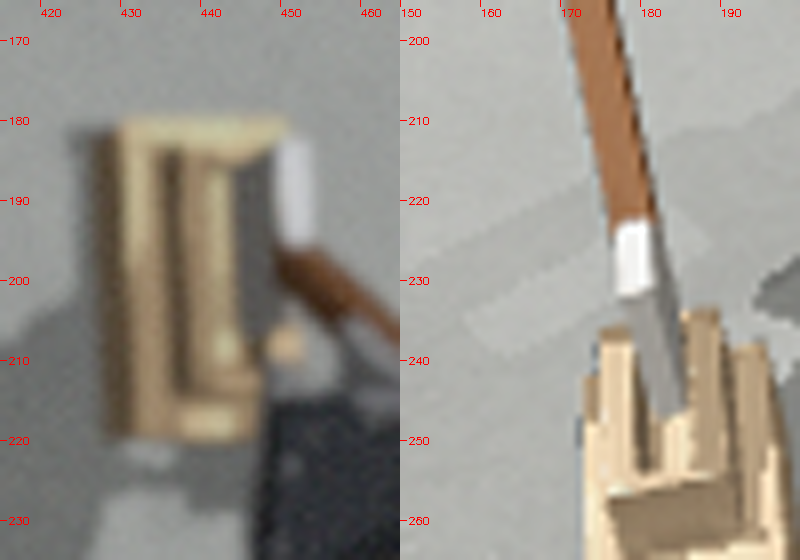

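Call:
jog_arm(series=[{"x":0.003,"y":0.0015,"z":0.001,"rx":0,"ry":0.2,"rz":0.2},{"x":0,"y":0,"z":0,"rx":0,"ry":0,"rz":0}])

```text
time: 18.95
tool_pos: [0.4825, -0.3877, 0.2373]
ee_rot: [-2.664, -0.008, -1.551]
wrist_force: [0.4, 0.0, -2.0]
width: 0.0162
```

```bash
python3 - <<'E'
from plan import *
show()
plan([((.4814,-.3881,.235),Rg,1),((.4814,-.3881,.19),Rg,6)])
b=cams.snapshot("scene");s=cams.snapshot("top")
cv2.imwrite("pics/r2.png",np.hstack([crop(s["img"],(415,165,50,70),8),crop(b["img"],(150,195,50,70),8)]))
E
```

```text
18.95 [ 0.4825 -0.3877  0.2373] [-2.6637 -0.0083 -1.5512] j [-0.99 -0.01  1.49  0.4   1.41  0.54] w 0.0162 F [ 0.4  0.  -2. ]
0 mm [0.4, 2.1, 1.5] deg [-0.08, -0.17, 0.12] n=3 0.2
1 mm [-0.0, 3.4, 6.7] deg [-0.0, -0.0, -0.0] n=8 0.0
2 mm [-0.0, 3.4, 6.7] deg [-0.0, -0.0, -0.0] n=8 0.0
3 mm [-0.0, 3.4, 6.7] deg [-0.0, -0.0, -0.0] n=8 0.0
4 mm [-0.0, 3.4, 6.7] deg [-0.0, -0.0, -0.0] n=8 0.0
5 mm [-0.0, 3.4, 6.7] deg [-0.0, -0.0, -0.0] n=8 0.0
6 mm [-0.0, 3.4, 6.7] deg [-0.0, -0.0, -0.0] n=8 0.0
```

View pics/r2.png

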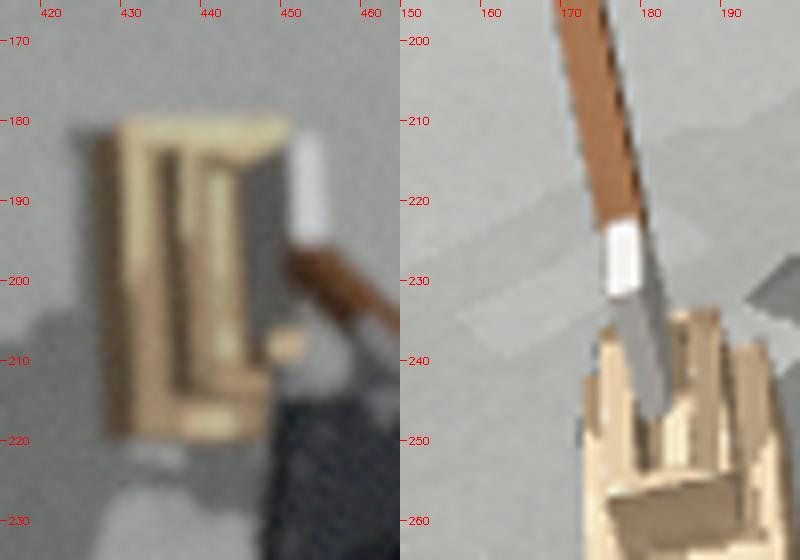

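Call:
jog_arm(series=[{"x":0,"y":0.003,"z":0.005,"rx":0,"ry":-0.1,"rz":0},{"x":0,"y":0.003,"z":0.006,"rx":0,"ry":0,"rz":0},{"x":0,"y":0.003,"z":0.006,"rx":0,"ry":0,"rz":0},{"x":0,"y":0,"z":0,"rx":0,"ry":0,"rz":0}])

```text
time: 19.38
tool_pos: [0.4828, -0.3887, 0.2184]
ee_rot: [-2.662, -0.009, -1.55]
wrist_force: [-0.5, 1.5, -2.4]
width: 0.0157
```

```bash
python3 - <<'E'
from plan import *
show()
plan([((.4814,-.3881,.19),Rg,4)])
b=cams.snapshot("scene")
cv2.imwrite("pics/r3.png",crop(b["img"],(150,195,60,70),8))
E
```

```text
19.38 [ 0.4828 -0.3887  0.2184] [-2.6615 -0.0093 -1.5505] j [-0.99 -0.01  1.52  0.41  1.37  0.52] w 0.0157 F [-0.5  1.5 -2.4]
0 mm [-0.2, 3.6, 6.1] deg [-0.05, -0.05, 0.05] n=7 0.1
1 mm [-0.2, 3.6, 6.1] deg [-0.05, -0.05, 0.04] n=7 0.1
2 mm [-0.2, 3.6, 6.1] deg [-0.05, -0.05, 0.05] n=7 0.1
3 mm [-0.2, 3.6, 6.2] deg [-0.05, -0.05, 0.05] n=7 0.1
```

View pics/r3.png

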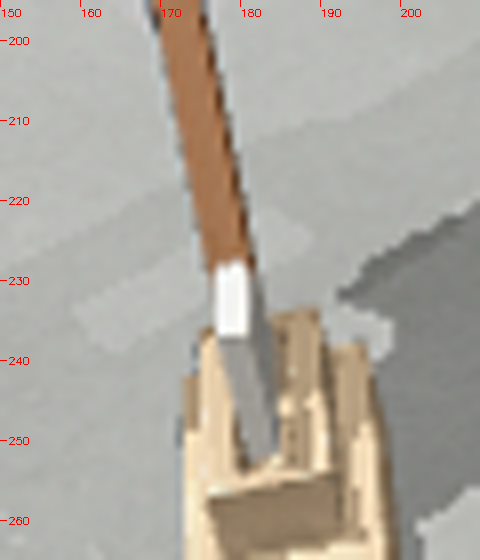

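Call:
jog_arm(series=[{"x":-0.0003,"y":0.0035,"z":0.006,"rx":0,"ry":0,"rz":0},{"x":-0.0003,"y":0.0035,"z":0.006,"rx":0,"ry":0,"rz":0},{"x":0,"y":0.0035,"z":0.006,"rx":0,"ry":0,"rz":0},{"x":0,"y":0,"z":0,"rx":0,"ry":0,"rz":0}])

```text
time: 19.77
tool_pos: [0.4819, -0.3885, 0.196]
ee_rot: [-2.661, -0.01, -1.551]
wrist_force: [-0.3, 0.0, -2.5]
width: 0.016
```

```bash
python3 - <<'E'
from plan import *
show()
plan([((.4814,-.3881,.1865),Rg,4)])
b=cams.snapshot("scene")
cv2.imwrite("pics/r4.png",crop(b["img"],(150,195,60,70),8))
E
```

```text
19.77 [ 0.4819 -0.3885  0.196 ] [-2.661  -0.0098 -1.5506] j [-1.   -0.    1.56  0.41  1.33  0.5 ] w 0.016 F [-0.3  0.  -2.5]
0 mm [-0.1, 1.2, 2.1] deg [-0.06, -0.06, 0.05] n=2 0.1
1 mm [-0.1, 1.2, 2.1] deg [-0.06, -0.06, 0.04] n=2 0.1
2 mm [-0.1, 1.2, 2.1] deg [-0.06, -0.05, 0.05] n=2 0.1
3 mm [-0.1, 1.2, 2.1] deg [-0.06, -0.06, 0.05] n=2 0.1
```

View pics/r4.png

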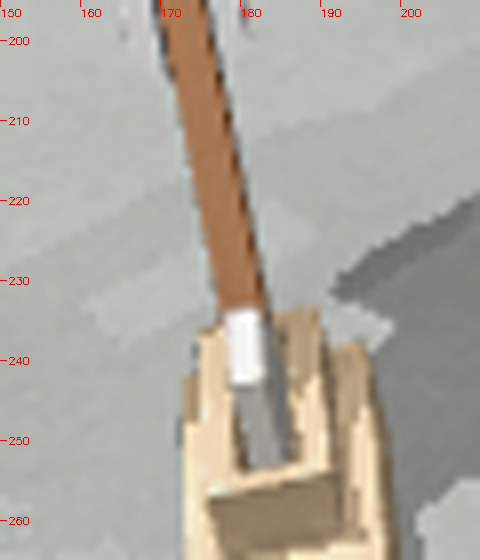

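Call:
jog_arm(series=[{"x":0,"y":0.0015,"z":0.003,"rx":0,"ry":0,"rz":0},{"x":0,"y":0.0015,"z":0.0025,"rx":0,"ry":0,"rz":0},{"x":0,"y":0.001,"z":0.0015,"rx":0,"ry":0,"rz":0},{"x":0,"y":0,"z":0,"rx":0,"ry":0,"rz":0}])

```text
time: 20.15
tool_pos: [0.4821, -0.389, 0.1885]
ee_rot: [-2.659, -0.011, -1.551]
wrist_force: [0.6, 0.5, -2.5]
width: 0.0158
```

```bash
python3 - <<'E'
from plan import *
show()
plan([((.4814,-.3881,.1855),Rg,1)])
E
```

```text
20.15 [ 0.4821 -0.389   0.1885] [-2.6593 -0.0113 -1.5507] j [-1.    0.    1.57  0.41  1.31  0.5 ] w 0.0158 F [ 0.6  0.5 -2.5]
0 mm [-0.9, 2.0, 2.4] deg [-0.33, -0.31, 0.23] n=3 0.5
```

Call:
jog_arm(series=[{"x":-0.0005,"y":0.001,"z":0.0015,"rx":-0.2,"ry":-0.2,"rz":0.1},{"x":0,"y":0.0005,"z":0.001,"rx":0,"ry":0,"rz":0},{"x":0,"y":0,"z":0,"rx":0,"ry":0,"rz":0}])

```text
time: 20.4
tool_pos: [0.4821, -0.3887, 0.1858]
ee_rot: [-2.663, -0.008, -1.551]
wrist_force: [-0.1, 0.7, -1.6]
width: 0.0157
```

Call:
jog_arm(claw=0.99, series=[{"x":0,"y":0,"z":0,"rx":0,"ry":0,"rz":0},{"x":0,"y":0,"z":0,"rx":0,"ry":0,"rz":0},{"x":0,"y":0,"z":0,"rx":0,"ry":0,"rz":0},{"x":0,"y":0,"z":0,"rx":0,"ry":0,"rz":0},{"x":0,"y":0,"z":0,"rx":0,"ry":0,"rz":0},{"x":0,"y":0,"z":0,"rx":0,"ry":0,"rz":0}])

```text
time: 20.9
tool_pos: [0.4838, -0.3901, 0.1898]
ee_rot: [-2.657, -0.013, -1.551]
wrist_force: [0.2, 0.7, 0.2]
width: 0.0521
```

```bash
python3 - <<'E'
from plan import *
show()
b=cams.snapshot("scene");s=cams.snapshot("top")
cv2.imwrite("pics/r5.png",np.hstack([crop(s["img"],(415,165,50,70),8),crop(b["img"],(150,185,50,70),8)]))
E
```

```text
20.9 [ 0.4838 -0.3901  0.1898] [-2.6568 -0.0127 -1.5513] j [-0.99  0.    1.57  0.42  1.31  0.5 ] w 0.0521 F [0.2 0.7 0.2]
```

View pics/r5.png

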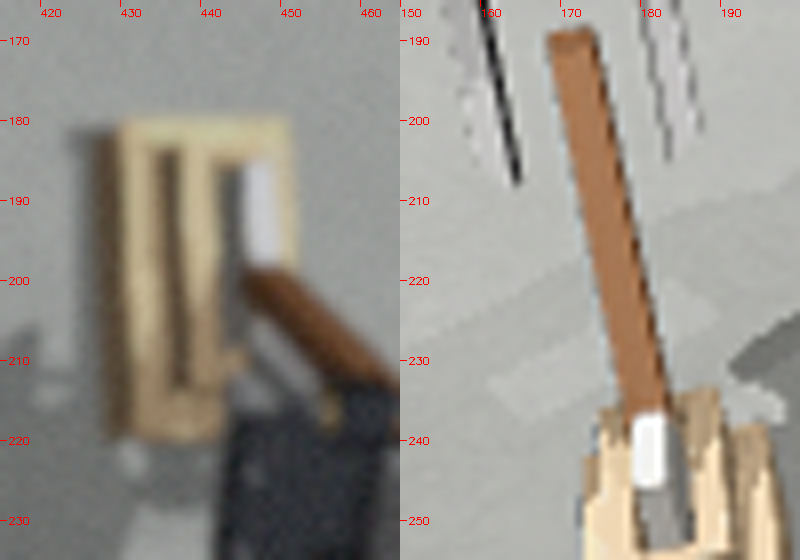

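Call:
jog_arm(series=[{"x":0,"y":0,"z":-0.003,"rx":0,"ry":0,"rz":0},{"x":0,"y":0,"z":-0.006,"rx":0,"ry":0,"rz":0},{"x":0,"y":0,"z":-0.012,"rx":0,"ry":0,"rz":0},{"x":0,"y":0,"z":-0.02,"rx":0,"ry":0,"rz":0},{"x":0,"y":0,"z":-0.025,"rx":0,"ry":0,"rz":0},{"x":0,"y":0,"z":-0.025,"rx":0,"ry":0,"rz":0},{"x":0,"y":0,"z":-0.025,"rx":0,"ry":0,"rz":0},{"x":0,"y":0,"z":-0.01,"rx":0,"ry":0,"rz":0}])

```text
time: 21.67
tool_pos: [0.4206, -0.3879, 0.3061]
ee_rot: [-2.661, -0.008, -1.549]
wrist_force: [0.4, -1.1, 1.6]
width: 0.0932
```

```bash
python3 - <<'E'
from plan import *
show()
b=cams.snapshot("scene");s=cams.snapshot("top")
np.save("top3.npy",s,allow_pickle=True);np.save("scene3.npy",b,allow_pickle=True)
cv2.imwrite("pics/r6.png",np.hstack([crop(s["img"],(415,165,55,70),7),crop(b["img"],(150,185,55,70),7)]))
# ticket measurements
cv2.imwrite("pics/t1.png",np.hstack([crop(s["img"],(175,140,45,95),6),crop(b["img"],(390,145,60,95),6)]))
E
```

```text
21.67 [ 0.4206 -0.3879  0.3061] [-2.6611 -0.0081 -1.5492] j [-1.11 -0.1   1.44  0.43  1.58  0.49] w 0.0932 F [ 0.4 -1.1  1.6]
```

View pics/r6.png

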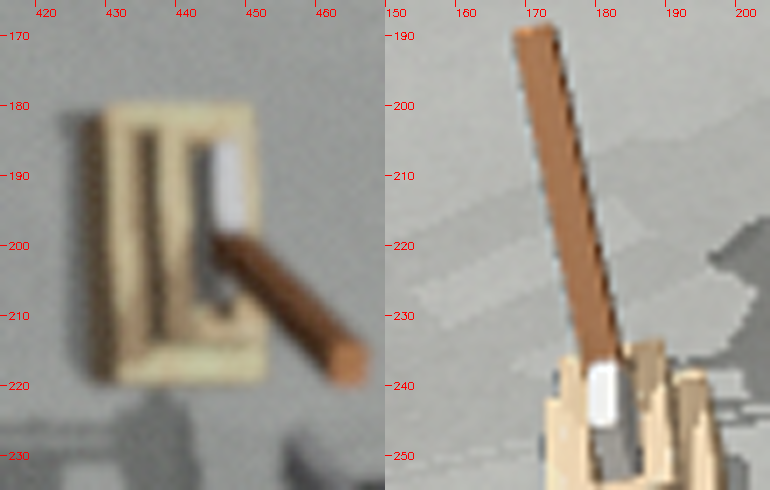

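View pics/t1.png

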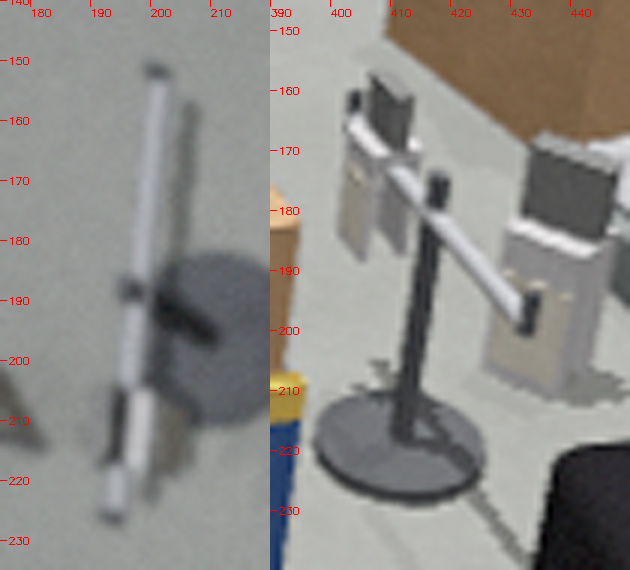

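```bash
python3 - <<'E'
from plan import *
s=load("top0.npy");b=load("scene0.npy")
t3=lambda x,y:np.array((x,y))/6+[145,140]-.5; z4=lambda x,y:np.array((x,y))/6+[390,140]-.5
print("K",np.load("K.npy"))
for p in [(338,85),(320,265),(297,490)]: print("rail",unproj(t3(*p),.169,s).round(4))
for p in [(290.5,390),(290,464)]: print("tab -y top edge",unproj(t3(*p),.213,s).round(4))
for p in [(303,390),(304,464)]: print("tab -y bottom edge",unproj(t3(*p),.177,s).round(4))
K=frame(*np.load("K.npy"))
print("near_rail mid", tf(K,(-.058,0,.171)))
# scene: intersect scene ray with plane z for tab left/top corners
for p in [(97,103),(143,128)]: print("sc tab top corners", unproj(z4(*p),.213,b).round(4))
for xx in(-.018,.018):
  for yy in(-.006,.006): print(((proj(tf(K,(-.070+xx,yy,.213)),b)-[390,140]+.5)*6).round(0), ((proj(tf(K,(-.070+xx,yy,.213)),s)-[145,140]+.5)*6).round(0))
E
```

```text
K [ 0.53357832  0.36889698 -0.04947016]
rail [[0.6388 0.3662 0.169 ]]
rail [[0.5484 0.3703 0.169 ]]
rail [[0.4379 0.3758 0.169 ]]
tab -y top edge [[0.4816 0.3693 0.213 ]]
tab -y top edge [[0.4469 0.3677 0.213 ]]
tab -y bottom edge [[0.4857 0.3732 0.177 ]]
tab -y bottom edge [[0.4499 0.3709 0.177 ]]
near_rail mid [[0.47564928 0.37176508 0.171     ]]
sc tab top corners [[0.4522 0.3658 0.213 ]]
sc tab top corners [[0.4863 0.3767 0.213 ]]
[[94. 97.]] [[291. 467.]]
[[114.  95.]] [[265. 465.]]
[[120. 127.]] [[299. 391.]]
[[140. 124.]] [[273. 389.]]
```

```bash
python3 - <<'E'
from plan import *
s=load("top0.npy"); print(unproj((163,206),.1,s), unproj((163,206),.15,s))
plan([((.43,-.1,.32),Rf(-.03,15),9),((.467,.373,.27),Rf(-.0495,0),14)])
E
```

```text
[[0.48810213 0.49303744 0.1       ]] [[0.48272319 0.47547356 0.15      ]]
0 mm [-32.0, -2.4, -0.9] deg [-1.39, 0.07, 0.32] n=32 1.4
1 mm [-32.0, -2.2, -1.0] deg [-1.4, 0.07, 0.33] n=32 1.4
2 mm [-32.0, -2.0, -1.1] deg [-1.39, 0.07, 0.32] n=32 1.4
3 mm [-32.0, -1.7, -1.2] deg [-1.4, 0.07, 0.32] n=32 1.4
4 mm [-32.0, -1.5, -1.3] deg [-1.39, 0.07, 0.32] n=32 1.4
5 mm [-32.0, -1.3, -1.4] deg [-1.39, 0.07, 0.33] n=32 1.4
6 mm [-32.0, -1.1, -1.4] deg [-1.4, 0.07, 0.32] n=32 1.4
7 mm [-32.0, -0.9, -1.5] deg [-1.39, 0.07, 0.32] n=32 1.4
8 mm [-32.0, -0.7, -1.5] deg [-1.4, 0.07, 0.32] n=32 1.4
9 mm [-33.8, -0.7, 3.9] deg [-1.07, 0.01, 0.08] n=34 1.1
10 mm [-33.9, -0.7, 3.9] deg [-1.07, 0.01, 0.08] n=34 1.1
11 mm [-33.9, -0.7, 3.8] deg [-1.07, 0.01, 0.08] n=34 1.1
12 mm [-33.9, -0.7, 3.8] deg [-1.07, 0.01, 0.08] n=34 1.1
13 mm [-33.9, -0.7, 3.8] deg [-1.08, 0.01, 0.08] n=34 1.1
14 mm [-33.9, -0.8, 3.8] deg [-1.07, 0.01, 0.08] n=34 1.1
15 mm [-33.9, -0.8, 3.8] deg [-1.07, 0.01, 0.08] n=34 1.1
16 mm [-33.9, -0.8, 3.7] deg [-1.07, 0.01, 0.08] n=34 1.1
17 mm [-33.9, -0.8, 3.7] deg [-1.07, 0.02, 0.08] n=34 1.1
18 mm [-33.9, -0.9, 3.7] deg [-1.07, 0.01, 0.08] n=34 1.1
19 mm [-33.9, -0.9, 3.7] deg [-1.07, 0.01, 0.08] n=34 1.1
20 mm [-33.9, -0.9, 3.6] deg [-1.07, 0.01, 0.08] n=34 1.1
21 mm [-33.9, -0.9, 3.6] deg [-1.07, 0.01, 0.08] n=34 1.1
22 mm [-33.9, -0.9, 3.6] deg [-1.08, 0.01, 0.08] n=34 1.1
```

Call:
jog_arm(claw=0.65, series=[{"x":-0.02,"y":-0.003,"z":-0.006,"rx":-1,"ry":0,"rz":0.3},{"x":-0.032,"y":-0.002,"z":-0.003,"rx":-1.4,"ry":0.1,"rz":0.3},{"x":-0.032,"y":-0.002,"z":-0.001,"rx":-1.4,"ry":0.1,"rz":0.3},{"x":-0.032,"y":-0.002,"z":-0.001,"rx":-1.4,"ry":0.1,"rz":0.3},{"x":-0.032,"y":-0.0015,"z":-0.001,"rx":-1.4,"ry":0.1,"rz":0.3},{"x":-0.032,"y":-0.0015,"z":-0.001,"rx":-1.4,"ry":0,"rz":0.3},{"x":-0.032,"y":-0.001,"z":-0.001,"rx":-1.4,"ry":0,"rz":0.3},{"x":-0.033,"y":-0.001,"z":-0.001,"rx":-1.4,"ry":0,"rz":0.3},{"x":-0.033,"y":-0.001,"z":0,"rx":-1.3,"ry":0,"rz":0.2},{"x":-0.034,"y":-0.001,"z":0,"rx":-1.1,"ry":0,"rz":0.1},{"x":-0.034,"y":-0.001,"z":0,"rx":-1.1,"ry":0,"rz":0.1},{"x":-0.034,"y":-0.001,"z":0,"rx":-1.1,"ry":0,"rz":0.1}])

```text
time: 22.77
tool_pos: [0.4327, 0.0049, 0.3063]
ee_rot: [-2.966, 0.022, -1.617]
wrist_force: [-0.1, 0.6, -0.2]
width: 0.061
```

```bash
python3 - <<'E'
from plan import *
show()
plan([((.467,.373,.27),Rf(-.0495,0),12)])
E
```

```text
22.77 [0.4327 0.0049 0.3063] [-2.9664  0.0221 -1.6165] j [-0.15 -0.31  1.54  0.04  1.74  1.48] w 0.061 F [-0.1  0.6 -0.2]
0 mm [-30.7, -0.8, 3.9] deg [-0.84, 0.11, 0.01] n=31 0.8
1 mm [-30.7, -0.8, 3.8] deg [-0.83, 0.1, 0.01] n=31 0.8
2 mm [-30.7, -0.9, 3.8] deg [-0.84, 0.11, 0.01] n=31 0.8
3 mm [-30.7, -0.9, 3.7] deg [-0.83, 0.11, 0.0] n=31 0.8
4 mm [-30.7, -1.0, 3.6] deg [-0.84, 0.1, 0.01] n=31 0.8
5 mm [-30.7, -1.0, 3.5] deg [-0.84, 0.11, 0.01] n=31 0.8
6 mm [-30.7, -1.1, 3.5] deg [-0.83, 0.11, 0.01] n=31 0.8
7 mm [-30.7, -1.1, 3.4] deg [-0.84, 0.11, 0.01] n=31 0.8
8 mm [-30.8, -1.2, 3.3] deg [-0.83, 0.1, 0.01] n=31 0.8
9 mm [-30.8, -1.2, 3.3] deg [-0.84, 0.11, 0.01] n=31 0.8
10 mm [-30.8, -1.3, 3.2] deg [-0.84, 0.11, 0.01] n=31 0.8
11 mm [-30.8, -1.3, 3.1] deg [-0.83, 0.1, 0.0] n=31 0.8
```

Call:
jog_arm(series=[{"x":-0.031,"y":-0.001,"z":0.002,"rx":-0.8,"ry":0.1,"rz":0},{"x":-0.031,"y":-0.001,"z":0.002,"rx":-0.8,"ry":0.1,"rz":0},{"x":-0.031,"y":-0.001,"z":0.002,"rx":-0.8,"ry":0.1,"rz":0},{"x":-0.031,"y":-0.001,"z":0.002,"rx":-0.8,"ry":0.1,"rz":0},{"x":-0.031,"y":-0.001,"z":0.002,"rx":-0.8,"ry":0.1,"rz":0},{"x":-0.031,"y":-0.001,"z":0.002,"rx":-0.8,"ry":0.1,"rz":0},{"x":-0.031,"y":-0.001,"z":0.002,"rx":-0.8,"ry":0.1,"rz":0},{"x":-0.031,"y":-0.001,"z":0.002,"rx":-0.8,"ry":0.1,"rz":0},{"x":-0.031,"y":-0.001,"z":0.002,"rx":-0.8,"ry":0.1,"rz":0},{"x":-0.031,"y":-0.001,"z":0.002,"rx":-0.8,"ry":0.1,"rz":0},{"x":-0.02,"y":-0.001,"z":0.002,"rx":-0.8,"ry":0.1,"rz":0},{"x":-0.01,"y":-0.001,"z":0.001,"rx":-0.8,"ry":0.1,"rz":0}])

```text
time: 23.77
tool_pos: [0.4508, 0.3717, 0.2623]
ee_rot: [3.11, -0.012, -1.598]
wrist_force: [-0.3, -0.1, -0.6]
width: 0.0609
```

```bash
python3 - <<'E'
from plan import *
show()
plan([((.467,.373,.24),Rf(-.0495,0),2)])
E
```

```text
23.77 [0.4508 0.3717 0.2623] [ 3.1102 -0.0124 -1.5982] j [0.59 0.19 1.15 0.01 1.84 2.19] w 0.0609 F [-0.3 -0.1 -0.6]
0 mm [-1.0, -8.4, 10.9] deg [0.89, -0.37, 0.63] n=14 1.2
1 mm [-1.0, -8.2, 11.0] deg [0.9, -0.36, 0.62] n=14 1.2
```

Call:
jog_arm(series=[{"x":-0.001,"y":-0.0083,"z":0.011,"rx":0.9,"ry":-0.3,"rz":0.6},{"x":-0.001,"y":-0.0075,"z":0.01,"rx":0.9,"ry":-0.3,"rz":0.6},{"x":0,"y":0,"z":0,"rx":0,"ry":0,"rz":0}])

```text
time: 24.02
tool_pos: [0.4643, 0.3779, 0.2311]
ee_rot: [3.132, -0.008, -1.612]
wrist_force: [0.8, -0.2, -0.3]
width: 0.0609
```

```bash
python3 - <<'E'
from plan import *
show()
plan([((.467,.373,.235),Rf(-.0495,0),1)])
b=cams.snapshot("scene");s=cams.snapshot("top")
np.save("top4.npy",s,allow_pickle=True);np.save("scene4.npy",b,allow_pickle=True)
cv2.imwrite("pics/t2.png",np.hstack([crop(s["img"],(165,170,60,70),6),crop(b["img"],(385,130,60,70),6)]))
E
```

```text
24.02 [0.4643 0.3779 0.2311] [ 3.1319 -0.0081 -1.6123] j [ 0.59  0.2   1.19 -0.    1.76  2.2 ] w 0.0609 F [ 0.8 -0.2 -0.3]
0 mm [4.8, -2.9, -3.8] deg [0.55, -0.46, 0.46] n=7 0.9
```

View pics/t2.png

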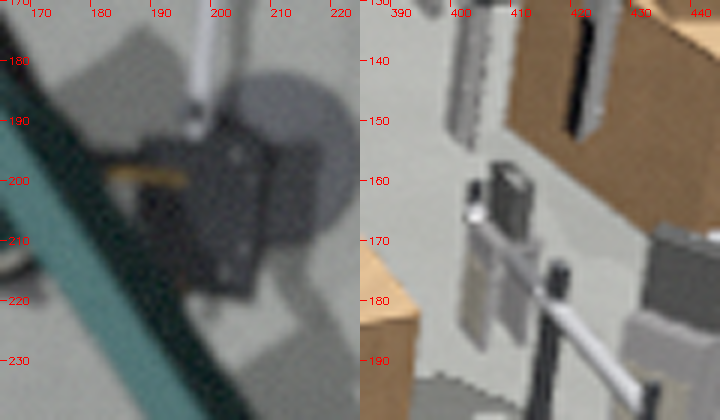

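```bash
python3 - <<'E'
from plan import *
b=load("scene4.npy")
print(proj((.4643,.3779,.2311),b), [proj((.4643,.3779+d,.2311),b) for d in(-.0305,.0305)], proj((.467,.373,.213),b),proj((.467,.373,.195),b))
E
python3 - <<'E'
import sys; sys.path.insert(0,'.')
import cv2
from h import *
b=load("scene4.npy"); cv2.imwrite("pics/t3.png",crop(b["img"],(390,140,45,50),12,5))
E
```

```text
[[411.22143583 152.97995439]] [array([[402.92795941, 154.28991045]]), array([[419.42869771, 151.68329217]])] [[409.62475562 158.34796942]] [[408.99213497 163.04539133]]
```

View pics/t3.png

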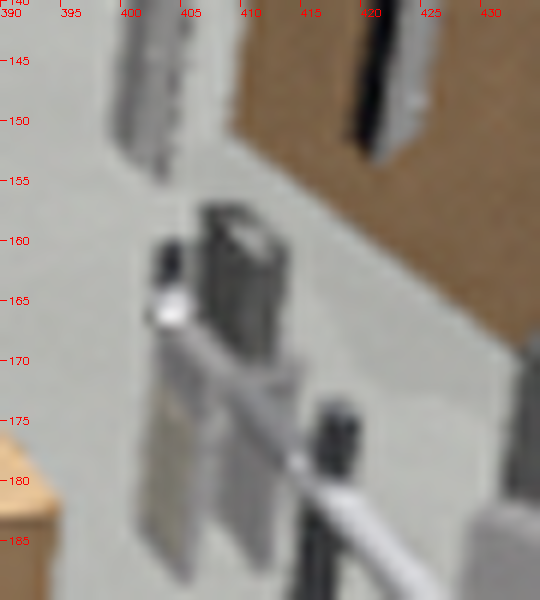

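Call:
jog_arm(series=[{"x":0.0045,"y":-0.0025,"z":0,"rx":0.5,"ry":-0.4,"rz":0.4},{"x":0,"y":0,"z":0,"rx":0,"ry":0,"rz":0}])

```text
time: 24.28
tool_pos: [0.4662, 0.3728, 0.2336]
ee_rot: [-3.141, 0.0, -1.619]
wrist_force: [-0.4, 0.1, 1.1]
width: 0.0615
```

```bash
python3 - <<'E'
from plan import *
show()
plan([((.467,.373,.185),Rf(-.0495,0),4)])
E
```

```text
24.28 [0.4662 0.3728 0.2336] [-3.1413e+00  4.0000e-04 -1.6191e+00] j [0.58 0.19 1.2  0.   1.75 2.2 ] w 0.0615 F [-0.4  0.1  1.1]
0 mm [-0.1, -0.2, 12.1] deg [-0.0, 0.01, 0.02] n=12 0.0
1 mm [-0.1, -0.2, 12.1] deg [-0.01, 0.0, 0.01] n=12 0.0
2 mm [-0.1, -0.2, 12.1] deg [-0.0, 0.01, 0.02] n=12 0.0
3 mm [-0.1, -0.2, 12.1] deg [-0.01, 0.0, 0.02] n=12 0.0
```

Call:
jog_arm(series=[{"x":0,"y":0,"z":0.012,"rx":0,"ry":0,"rz":0},{"x":0,"y":0,"z":0.012,"rx":0,"ry":0,"rz":0},{"x":0,"y":0,"z":0.012,"rx":0,"ry":0,"rz":0},{"x":0,"y":0,"z":0.009,"rx":0,"ry":0,"rz":0},{"x":0,"y":0,"z":0,"rx":0,"ry":0,"rz":0}])

```text
time: 24.7
tool_pos: [0.4668, 0.3717, 0.1876]
ee_rot: [-3.137, 0.004, -1.621]
wrist_force: [-0.6, 0.7, 0.8]
width: 0.0609
```

```bash
python3 - <<'E'
from plan import *
show()
plan([((.467,.373,.185),Rf(-.0495,0),1)])
b=cams.snapshot("scene")
cv2.imwrite("pics/t4.png",crop(b["img"],(385,140,50,50),12,5))
E
```

```text
24.7 [0.4668 0.3717 0.1876] [-3.1369  0.004  -1.6211] j [0.58 0.19 1.29 0.   1.65 2.2 ] w 0.0609 F [-0.6  0.7  0.8]
0 mm [-1.3, -0.1, 2.6] deg [-0.27, 0.23, -0.05] n=3 0.4
```

View pics/t4.png

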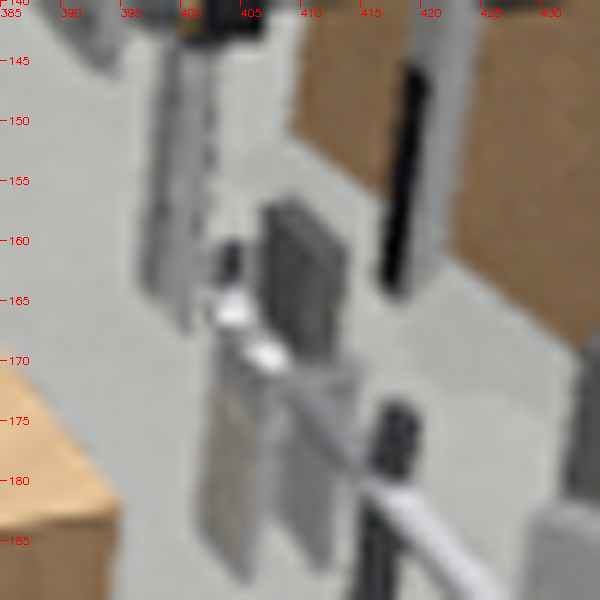

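Fingers straddle the tab (tab 406–413, fingers 401 and 417). Close.

Call:
jog_arm(claw=0.0, series=[{"x":-0.001,"y":0,"z":0.001,"rx":-0.2,"ry":0.2,"rz":0},{"x":0,"y":0,"z":0,"rx":0,"ry":0,"rz":0},{"x":0,"y":0,"z":0,"rx":0,"ry":0,"rz":0},{"x":0,"y":0,"z":0,"rx":0,"ry":0,"rz":0},{"x":0,"y":0,"z":0,"rx":0,"ry":0,"rz":0},{"x":0,"y":0,"z":0,"rx":0,"ry":0,"rz":0},{"x":0,"y":0,"z":0,"rx":0,"ry":0,"rz":0},{"x":0,"y":0,"z":0,"rx":0,"ry":0,"rz":0},{"x":0,"y":0,"z":0,"rx":0,"ry":0,"rz":0},{"x":0,"y":0,"z":0,"rx":0,"ry":0,"rz":0}])

```text
time: 25.58
tool_pos: [0.4683, 0.3739, 0.1902]
ee_rot: [-3.136, 0.004, -1.621]
wrist_force: [0.2, 0.1, -0.5]
width: 0.0114
```

```bash
python3 - <<'E'
from plan import *
show()
b=cams.snapshot("scene")
cv2.imwrite("pics/t5.png",crop(b["img"],(385,140,50,50),12,5))
E
```

```text
25.58 [0.4683 0.3739 0.1902] [-3.1358  0.0039 -1.6209] j [ 0.58  0.19  1.28 -0.    1.66  2.2 ] w 0.0114 F [ 0.2  0.1 -0.5]
```

View pics/t5.png

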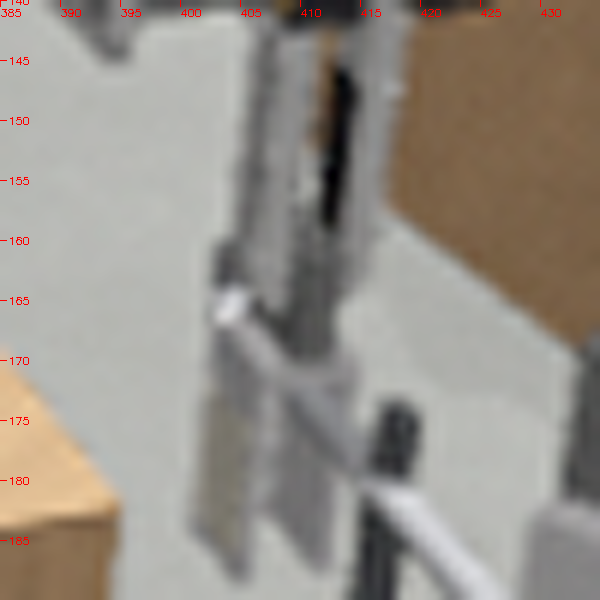

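Call:
jog_arm(series=[{"x":0,"y":0,"z":-0.006,"rx":0,"ry":0,"rz":0},{"x":0,"y":0,"z":-0.012,"rx":0,"ry":0,"rz":0},{"x":0,"y":0,"z":-0.02,"rx":0,"ry":0,"rz":0},{"x":0,"y":0,"z":-0.02,"rx":0,"ry":0,"rz":0},{"x":0,"y":0,"z":-0.02,"rx":0,"ry":0,"rz":0},{"x":0,"y":0,"z":-0.012,"rx":0,"ry":0,"rz":0},{"x":0,"y":0,"z":0,"rx":0,"ry":0,"rz":0}])

```text
time: 26.22
tool_pos: [0.4668, 0.3728, 0.2864]
ee_rot: [-3.139, 0.002, -1.621]
wrist_force: [-0.2, 0.3, -1.1]
width: 0.0116
```

```bash
python3 - <<'E'
from plan import *
show()
plan([((.590,.368,.288),Rf(-.0495,0),6)])
b=cams.snapshot("scene")
cv2.imwrite("pics/t6.png",crop(b["img"],(385,125,60,65),9,5))
E
```

```text
26.22 [0.4668 0.3728 0.2864] [-3.1386e+00  1.6000e-03 -1.6212e+00] j [ 0.58  0.19  1.09 -0.    1.85  2.2 ] w 0.0116 F [-0.2  0.3 -1.1]
0 mm [-0.2, -20.6, -0.2] deg [-0.03, 0.02, -0.01] n=21 0.0
1 mm [-0.2, -20.6, -0.2] deg [-0.03, 0.01, -0.01] n=21 0.0
2 mm [-0.2, -20.6, -0.2] deg [-0.03, 0.02, -0.0] n=21 0.0
3 mm [-0.2, -20.6, -0.2] deg [-0.02, 0.01, -0.01] n=21 0.0
4 mm [-0.2, -20.6, -0.3] deg [-0.03, 0.02, -0.01] n=21 0.0
5 mm [-0.2, -20.6, -0.3] deg [-0.03, 0.01, -0.01] n=21 0.0
```

View pics/t6.png

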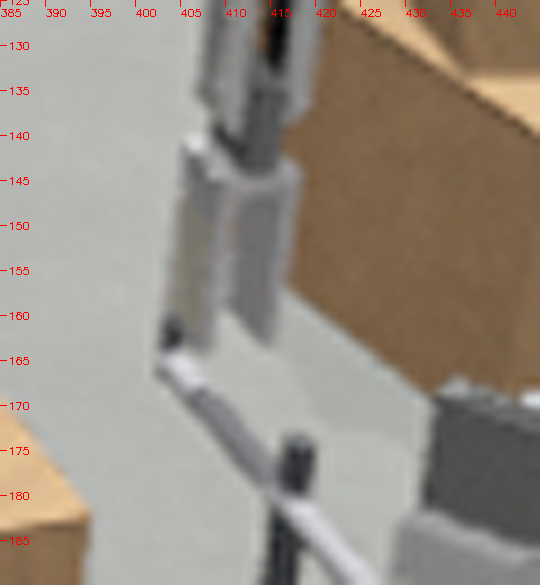

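Call:
jog_arm(series=[{"x":0,"y":-0.006,"z":-0.008,"rx":0,"ry":0,"rz":0},{"x":0,"y":-0.018,"z":-0.001,"rx":0,"ry":0,"rz":0},{"x":0,"y":-0.02,"z":0,"rx":0,"ry":0,"rz":0},{"x":0,"y":-0.02,"z":0,"rx":0,"ry":0,"rz":0},{"x":0,"y":-0.02,"z":0,"rx":0,"ry":0,"rz":0},{"x":0,"y":-0.018,"z":0,"rx":0,"ry":0,"rz":0},{"x":0,"y":-0.01,"z":0,"rx":0,"ry":0,"rz":0},{"x":0,"y":0,"z":0,"rx":0,"ry":0,"rz":0}])

```text
time: 26.93
tool_pos: [0.5802, 0.3665, 0.2894]
ee_rot: [3.136, -0.003, -1.618]
wrist_force: [0.5, -0.4, -0.9]
width: 0.0119
```

```bash
python3 - <<'E'
from plan import *
show()
plan([((.590,.368,.285),Rf(-.0495,0),1)])
E
```

```text
26.93 [0.5802 0.3665 0.2894] [ 3.1358 -0.0034 -1.6185] j [0.48 0.42 0.8  0.   1.93 2.1 ] w 0.0119 F [ 0.5 -0.4 -0.9]
0 mm [-2.0, -9.7, 4.3] deg [0.33, -0.19, 0.1] n=11 0.4
```

Call:
jog_arm(series=[{"x":-0.002,"y":-0.009,"z":0.003,"rx":0.3,"ry":-0.2,"rz":0.1},{"x":0,"y":0,"z":0,"rx":0,"ry":0,"rz":0}])

```text
time: 27.1
tool_pos: [0.5895, 0.3678, 0.2835]
ee_rot: [3.138, -0.002, -1.621]
wrist_force: [-0.1, -0.4, -2.2]
width: 0.0113
```

```bash
python3 - <<'E'
from plan import *
show()
plan([((.590,.368,.27),Rf(-.0495,0),1)])
b=cams.snapshot("scene"); s=cams.snapshot("top")
cv2.imwrite("pics/t7.png",np.hstack([crop(s["img"],(175,140,45,70),8,5),crop(b["img"],(395,140,50,70),8,5)]))
E
```

```text
27.1 [0.5895 0.3678 0.2835] [ 3.1377e+00 -1.6000e-03 -1.6208e+00] j [0.48 0.44 0.79 0.   1.92 2.1 ] w 0.0113 F [-0.1 -0.4 -2.2]
0 mm [-0.2, -0.6, 13.5] deg [0.23, -0.09, -0.03] n=14 0.2
```

View pics/t7.png

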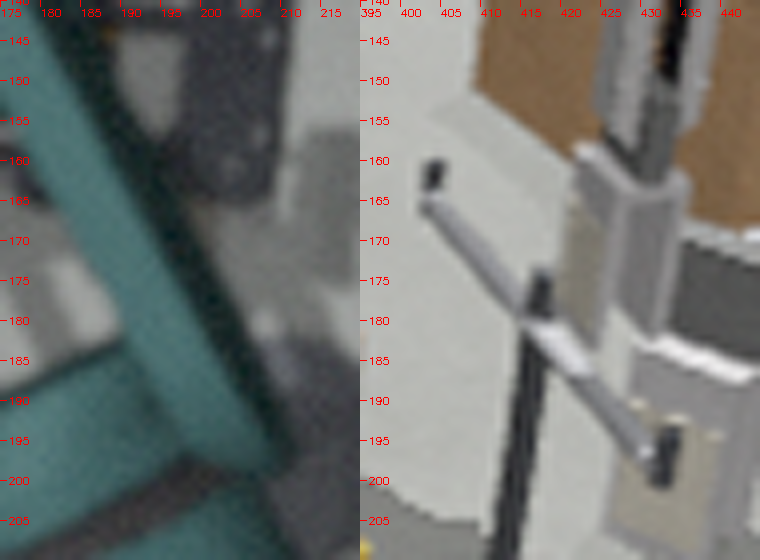

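Call:
jog_arm(series=[{"x":0,"y":0,"z":0.008,"rx":0.1,"ry":0,"rz":0},{"x":0,"y":0,"z":0.008,"rx":0,"ry":0,"rz":0},{"x":0,"y":0,"z":0,"rx":0,"ry":0,"rz":0}])

```text
time: 27.45
tool_pos: [0.5867, 0.369, 0.2695]
ee_rot: [-3.142, 0.001, -1.618]
wrist_force: [-0.4, 1.0, -1.0]
width: 0.0117
```

```bash
python3 - <<'E'
from plan import *
show()
plan([((.590,.368,.25),Rf(-.0495,0),2)])
b=cams.snapshot("scene")
cv2.imwrite("pics/t8.png",crop(b["img"],(400,150,50,50),12,5))
K=frame(*np.load("K.npy")); c=np.array((.1,0,.171)); 
print("rail far", tf(K,(.057,0,.171)))
E
```

```text
27.45 [0.5867 0.369  0.2695] [-3.1416e+00  6.0000e-04 -1.6178e+00] j [0.48 0.42 0.84 0.   1.88 2.1 ] w 0.0117 F [-0.4  1.  -1. ]
0 mm [0.4, -1.7, 9.7] deg [-0.0, 0.02, 0.07] n=10 0.1
1 mm [0.4, -1.7, 9.7] deg [-0.0, 0.02, 0.07] n=10 0.1
rail far [[0.59050859 0.36607833 0.171     ]]
```

View pics/t8.png

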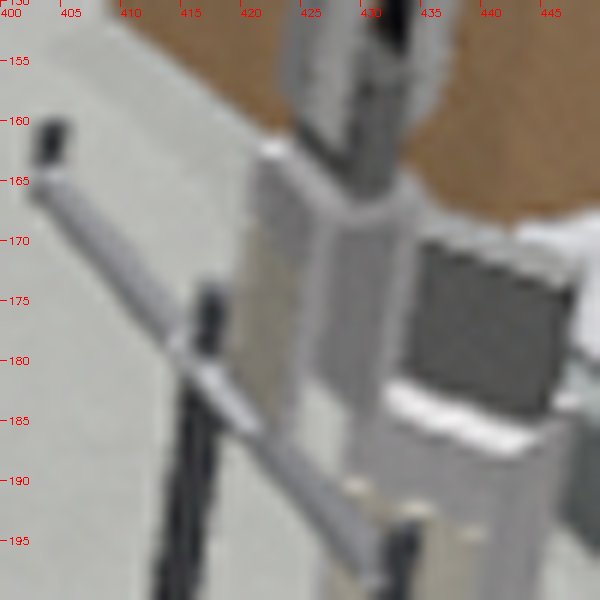

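```bash
cat > ov.py <<'E'
from plan import *
import sys
o=robot.get_obs(); b=cams.snapshot("scene"); np.save("scene5.npy",b,allow_pickle=True)
p=np.array(o["tool_pos"]); yaw=o["ee_rot"][2]+np.pi/2
T=frame(p[0],p[1],yaw); zs=p[2]-.019
seg=[boxseg(-.018+.0,.018,-.006,.006,zs+.006,zs+.042)[1]]
for y in(-.01,.01): seg+= [[(x,y,zs) for x in(-.018,.018)]]+[[(.018,y,zs),(.018,y,zs-.066),(-.018,y,zs-.066)]]
f=12;box=(400,150,50,50); c=crop(b["img"],box,f,5)
K=frame(*np.load("K.npy"))
def dr(T,segs,col):
    for sg in segs:
        q=((proj(tf(T,np.array(sg,float)),b)+.5-np.array(box[:2]))*f).astype(int); cv2.polylines(c,[q.reshape(-1,1,2)],False,col,1)
dr(T,seg,(0,255,0)); dr(K,[[(.006,y,.165),(.107,y,.165)] for y in(-.006,.006)]+[[(.006,0,.171),(.107,0,.171)]],(0,0,255))
cv2.imwrite(sys.argv[1],c); show()
E
python3 ov.py pics/t9.png
```

```text
27.55 [0.587  0.3691 0.2709] [-3.1401e+00  1.5000e-03 -1.6179e+00] j [0.48 0.42 0.83 0.   1.88 2.1 ] w 0.0119 F [ 0.  -0.1 -1.4]
```

View pics/t9.png

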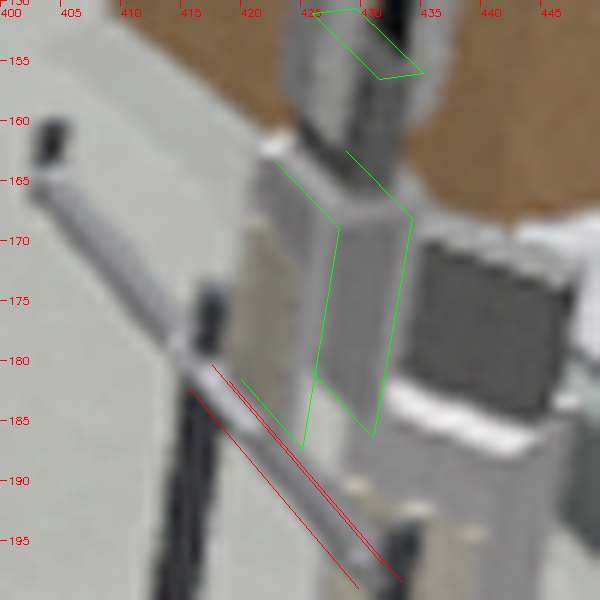

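Call:
jog_arm(series=[{"x":0,"y":-0.001,"z":0.008,"rx":0,"ry":0.1,"rz":0},{"x":0,"y":0,"z":0.008,"rx":0,"ry":0,"rz":0},{"x":0,"y":0,"z":0,"rx":0,"ry":0,"rz":0}])

```text
time: 27.8
tool_pos: [0.588, 0.3694, 0.2551]
ee_rot: [-3.138, 0.001, -1.617]
wrist_force: [-0.8, 0.6, -1.5]
width: 0.0118
```

```bash
python3 ov.py pics/t10.png; python3 -c "
from plan import *
plan([((.589,.369,.24),Rf(-.0495,0),2)])"
```

```text
27.85 [0.5881 0.3695 0.2557] [-3.1372e+00  1.2000e-03 -1.6174e+00] j [ 0.48  0.42  0.87 -0.    1.85  2.1 ] w 0.0117 F [-1.4  0.5 -1.3]
0 mm [0.2, -0.4, 7.8] deg [-0.13, 0.03, 0.08] n=8 0.2
1 mm [0.2, -0.5, 7.8] deg [-0.12, 0.04, 0.09] n=8 0.2
```

View pics/t10.png

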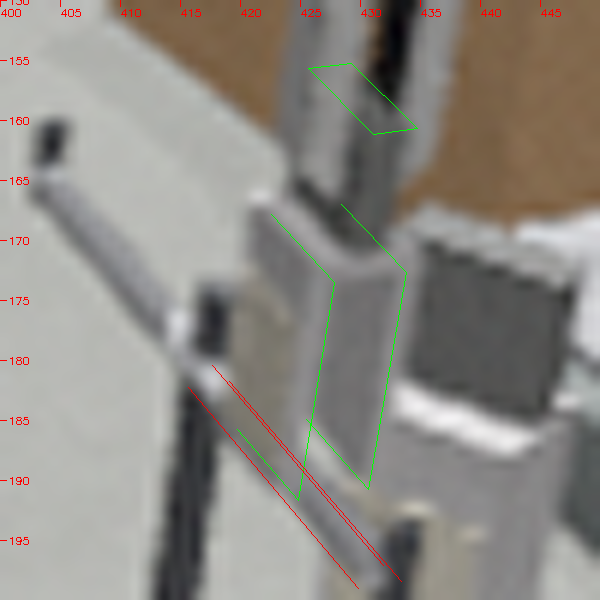

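Call:
jog_arm(series=[{"x":0,"y":0,"z":0.007,"rx":0,"ry":0,"rz":0},{"x":0,"y":0,"z":0.007,"rx":0,"ry":0,"rz":0},{"x":0,"y":0,"z":0,"rx":0,"ry":0,"rz":0}])

```text
time: 28.1
tool_pos: [0.5883, 0.3695, 0.2408]
ee_rot: [-3.136, 0.002, -1.617]
wrist_force: [-0.3, 0.0, -1.4]
width: 0.0116
```

```bash
python3 - <<'E'
from plan import *
show()
plan([((.589,.369,.22),Rf(-.0495,0),2)])
b=cams.snapshot("scene")
cv2.imwrite("pics/t11.png",crop(b["img"],(405,155,40,45),13,5))
E
```

```text
28.1 [0.5883 0.3695 0.2408] [-3.1364e+00  1.7000e-03 -1.6174e+00] j [ 0.48  0.42  0.9  -0.    1.82  2.1 ] w 0.0116 F [-0.3  0.  -1.4]
0 mm [0.3, -0.3, 10.4] deg [-0.15, 0.05, 0.08] n=10 0.2
1 mm [0.3, -0.3, 10.4] deg [-0.15, 0.05, 0.08] n=10 0.2
```

View pics/t11.png

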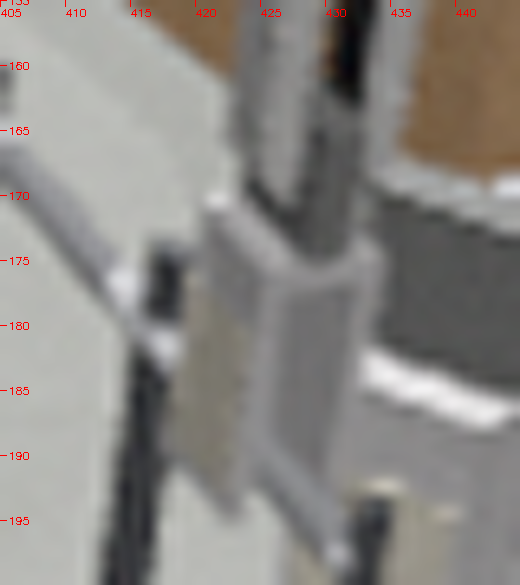

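Call:
jog_arm(series=[{"x":0,"y":0,"z":0.009,"rx":-0.1,"ry":0,"rz":0},{"x":0,"y":0,"z":0.01,"rx":-0.1,"ry":0,"rz":0},{"x":0,"y":0,"z":0.01,"rx":0,"ry":0,"rz":0},{"x":0,"y":0,"z":0.008,"rx":0,"ry":0,"rz":0},{"x":0,"y":0,"z":0,"rx":0,"ry":0,"rz":0}])

```text
time: 28.57
tool_pos: [0.5887, 0.3695, 0.2004]
ee_rot: [-3.14, 0.002, -1.618]
wrist_force: [1.0, -0.4, -1.7]
width: 0.0117
```

```bash
python3 - <<'E'
from plan import *
show()
plan([((.589,.3692,.19),Rf(-.0495,0),2)])
b=cams.snapshot("scene")
cv2.imwrite("pics/t12.png",crop(b["img"],(405,155,40,45),13,5))
E
```

```text
28.57 [0.5887 0.3695 0.2004] [-3.1396e+00  2.1000e-03 -1.6177e+00] j [0.48 0.42 0.98 0.   1.74 2.1 ] w 0.0117 F [ 1.  -0.4 -1.7]
0 mm [0.2, -0.1, 5.2] deg [-0.06, 0.06, 0.07] n=5 0.1
1 mm [0.2, -0.1, 5.2] deg [-0.05, 0.06, 0.08] n=5 0.1
```

View pics/t12.png

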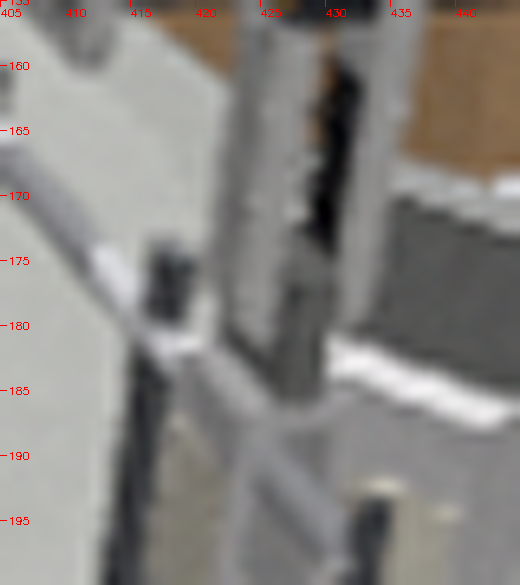

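Call:
jog_arm(series=[{"x":0,"y":0,"z":0.004,"rx":0,"ry":0,"rz":0},{"x":0,"y":0,"z":0.003,"rx":0,"ry":0,"rz":0},{"x":0,"y":0,"z":0.002,"rx":0,"ry":0,"rz":0},{"x":0,"y":0,"z":0.001,"rx":0,"ry":0,"rz":0}])

```text
time: 28.95
tool_pos: [0.5893, 0.3698, 0.1911]
ee_rot: [-3.138, 0.003, -1.618]
wrist_force: [0.4, 0.2, -1.6]
width: 0.0117
```

```bash
python3 - <<'E'
from plan import *
show()
E
```

```text
28.95 [0.5893 0.3698 0.1911] [-3.1376  0.0032 -1.6176] j [0.48 0.42 1.   0.   1.72 2.1 ] w 0.0117 F [ 0.4  0.2 -1.6]
```

Call:
jog_arm(series=[{"x":0,"y":0,"z":0.002,"rx":0,"ry":0,"rz":0},{"x":0,"y":0,"z":0.001,"rx":0,"ry":0,"rz":0}])

```text
time: 29.12
tool_pos: [0.5896, 0.3701, 0.1903]
ee_rot: [-3.135, 0.005, -1.618]
wrist_force: [-2.0, -1.1, 1.7]
width: 0.0119
```

```bash
python3 - <<'E'
from plan import *
show()
b=cams.snapshot("scene")
cv2.imwrite("pics/t13.png",crop(b["img"],(405,160,40,55),10,5))
E
```

```text
29.12 [0.5896 0.3701 0.1903] [-3.1352  0.0046 -1.6176] j [0.48 0.42 1.   0.   1.72 2.1 ] w 0.0119 F [-2.  -1.1  1.7]
```

View pics/t13.png

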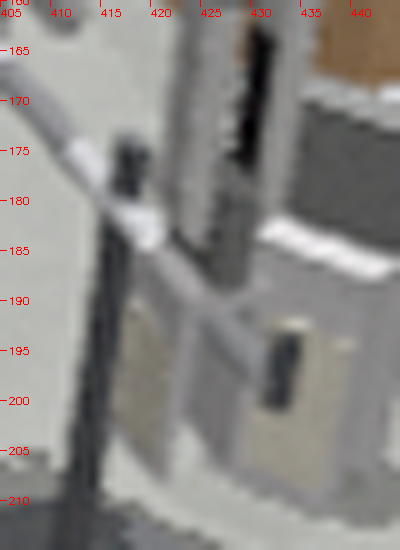

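Call:
jog_arm(claw=0.5, series=[{"x":0,"y":0,"z":0,"rx":0,"ry":0,"rz":0},{"x":0,"y":0,"z":0,"rx":0,"ry":0,"rz":0},{"x":0,"y":0,"z":0,"rx":0,"ry":0,"rz":0},{"x":0,"y":0,"z":0,"rx":0,"ry":0,"rz":0},{"x":0,"y":0,"z":0,"rx":0,"ry":0,"rz":0},{"x":0,"y":0,"z":-0.005,"rx":0,"ry":0,"rz":0},{"x":0,"y":0,"z":-0.01,"rx":0,"ry":0,"rz":0},{"x":0,"y":0,"z":-0.02,"rx":0,"ry":0,"rz":0},{"x":0,"y":0,"z":-0.03,"rx":0,"ry":0,"rz":0},{"x":0,"y":0,"z":-0.03,"rx":0,"ry":0,"rz":0},{"x":0,"y":0,"z":-0.03,"rx":0,"ry":0,"rz":0}])

```text
time: 30.08
tool_pos: [0.5864, 0.3683, 0.3119]
ee_rot: [3.133, -0.004, -1.618]
wrist_force: [0.7, -0.1, -0.1]
width: 0.047
```

Call:
jog_arm(series=[{"x":0,"y":0.03,"z":-0.01,"rx":0,"ry":0,"rz":0},{"x":0,"y":0.04,"z":0,"rx":0,"ry":0,"rz":0},{"x":0,"y":0.04,"z":0,"rx":0,"ry":0,"rz":0},{"x":0,"y":0.04,"z":0,"rx":0,"ry":0,"rz":0},{"x":0,"y":0.04,"z":0,"rx":0,"ry":0,"rz":0},{"x":0,"y":0.03,"z":0,"rx":0,"ry":0,"rz":0},{"x":0,"y":0,"z":0,"rx":0,"ry":0,"rz":0}])

```text
time: 30.67
tool_pos: [0.3649, 0.3802, 0.3362]
ee_rot: [-3.13, 0.012, -1.623]
wrist_force: [1.0, -0.1, -0.0]
width: 0.0474
```

```bash
python3 - <<'E'
from plan import *
show()
b=cams.snapshot("scene"); s=cams.snapshot("top")
np.save("sceneE.npy",b,allow_pickle=True);np.save("topE.npy",s,allow_pickle=True)
cv2.imwrite("pics/e1.png",np.hstack([crop(s["img"],(170,140,55,95),6),crop(b["img"],(390,145,75,95),6)]))
cv2.imwrite("pics/e2.png",crop(b["img"],(150,150,300,145),2.66))
cv2.imwrite("pics/e3.png",crop(s["img"],(140,100,340,170),2.3))
E
```

```text
30.67 [0.3649 0.3802 0.3362] [-3.1303  0.0117 -1.6232] j [0.7  0.03 1.17 0.   1.92 2.32] w 0.0474 F [ 1.  -0.1 -0. ]
```

View pics/e1.png

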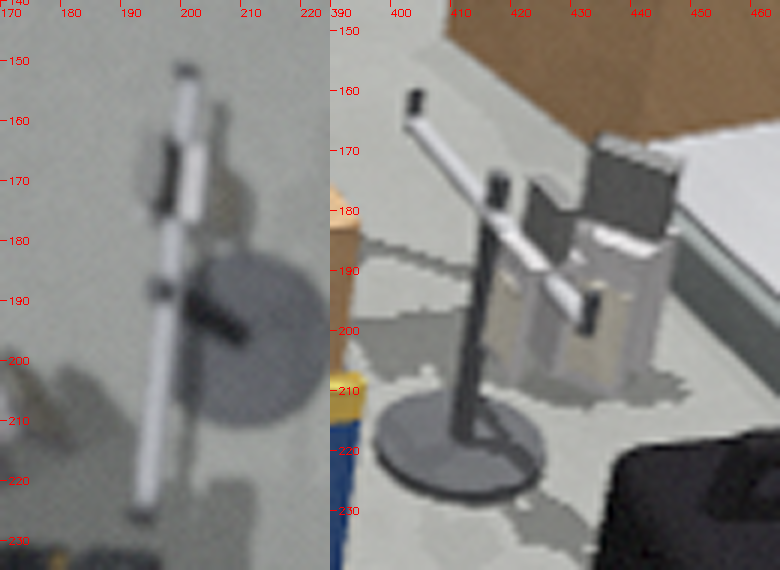

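View pics/e2.png

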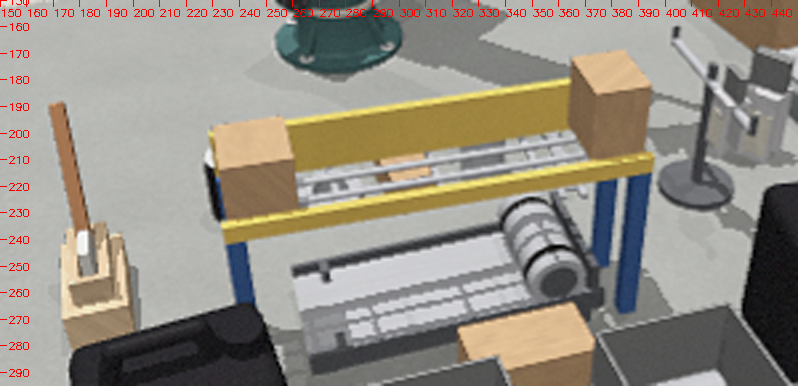

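View pics/e3.png

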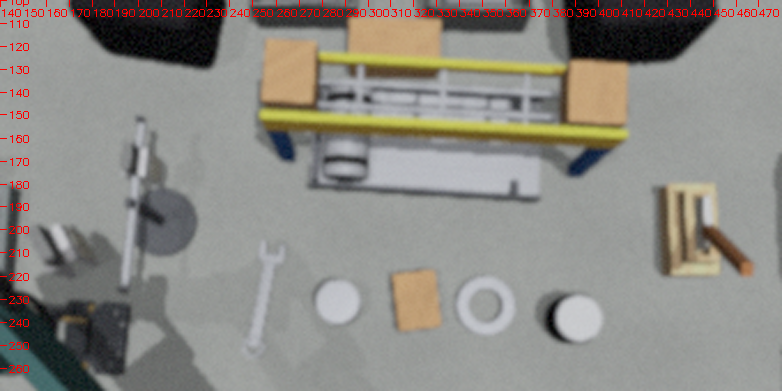

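```bash
python3 - <<'E'
from plan import *
show(); print(ticket.close_job())
E
```

```text
30.77 [0.3689 0.3801 0.3354] [-3.1281  0.011  -1.6261] j [ 0.69  0.04  1.17 -0.    1.92  2.32] w 0.0468 F [-0.2  0.1 -0.4]
the job is handed in; nothing more can be done
None
```

I carried out the whole task and handed it in at about 30.8 s of the 72 s allowed. The hand-in reports no verdict.

I took the paddle from its stand and pushed the roller slowly up the track, at roughly 0.07 m/s by the tool's motion, until it dropped into the cradle. The paddle went back into its pocket. I then lifted the smaller ticket holder clear over the middle stop and lowered it onto the far rail until the wrist force showed contact.

Last checks in the final pictures from both cameras:
- **Roller:** in the cradle. Before I drew the paddle back, its end face was within about half a pixel of the predicted cradle position. It stayed put afterwards.
- **Paddle:** upright in its pocket, at the same pixels as at the start, and let go.
- **Ticket holder:** astride the far rail, between the middle and outer stops, let go.
- **Bystanders:** they looked unmoved. I compared pictures by eye and did not measure.
- **Arm:** held clear at about z 0.34 m, with wrist force near zero.

What failed or disagreed on the way:
- **Refused call:** the first move call was refused as invalid input. I repeated it with every axis written out and the claw value left out.
- **Wrist turn:** the first approach to the paddle brought the last joint to -2.56 rad, against a limit of -2.57. I turned the gripper half round before grasping.
- **Camera offsets:** the computed blade position was about 4 mm from where the top camera showed it. The ticket holder was about 2 mm off in the scene camera. I allowed for both before going in.

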